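Pack the cheese mill

TASK

The cheese mill in its dock is half loaded: one cheese plug is held up part-way down its clear tube by the soft ring. Take the other cheese plug from the steel plate and set it in the tube on top of the first, then use the mill's pusher to pack both plugs all the way down and press them firmly home on the grater plate at the bottom. Leave the pusher standing in the tube on top of the plugs, and leave everything else on the shelf where it is.

Things in the scene. Friction and masses are not known exactly. Their poses are not given: they have to be found in the camera images.
- mill: Cheese mill standing upright in a grey square dock 110 x 110 x 18 mm that is fixed to the shelf; origin at the centre of the dock's underside, z up along the tube's axis. Black ribbed housing (74 mm across, up to 54 mm high), then a clear round tube, 49 mm outside, 41 mm bore, that ends in a flared funnel.
- mill_mouth (a point): Centre of the funnel's top, 200 mm above the shelf, on the tube's axis. The funnel is about 66 mm wide inside (75 outside) at the top and narrows to the 41 mm bore at 180 mm height. With both plugs in the tube but not yet pushed down, the top of the upper one is level with this point or up to 30 mm lower.
- mill_ring (a point): Centre of the blue soft sprung silicone ring inside the tube, 74 mm above the shelf. It holds a plug up and lets it slide down only when pushed, with some 4 to 12 N all the way to the bottom.
- mill_floor (a point): Centre of the flat steel grater plate, the bottom of the tube, 24 mm above the shelf, on the tube's axis. Packed home, the lower plug fills 24 to 84 mm and the upper plug 84 to 144 mm of height above the shelf.
- plug_in_center (a point): Centre of the cheese plug that starts inside the tube: solid pale yellow cylinder, 34 mm diameter, 60 mm long, about 65 g, upright on the blue ring, its underside about 80 mm above the shelf.
- plug_out_center (a point): Centre of the other cheese plug: the same pale yellow cylinder, 34 mm diameter, 60 mm long, 50 to 80 g, standing on end in one of the plate's three compartments (which one varies). Either end may go down.
- plug_out: The same plug; origin at the centre of the end that starts underneath.
- pusher: The mill's pusher, a rigid rod 123 mm long, 95 to 150 g, lying on its side on the shelf (axis 18 mm above it), knob end towards the robot or to its right. Origin at the centre of the flat round foot face; x axis along the rod from foot to knob. Black round shaft, 36 mm diameter, 95 mm long, with 2.5 mm play all round in the tube. It stands by itself upright on its foot. Centre of mass 56 mm from the foot.
- pusher_flange (a point): Centre of the underside of the pusher's black flange plate, 95 mm from the foot: 6 mm thick, 52 mm wide along the pusher's y, 36 mm along its z, so that it lies level and does not roll. With both plugs home and the foot on them, it is about 39 mm above the funnel: too low for fingers to hold the shaft under it.
- pusher_knob (a point): Centre of the pusher's red round knob, 20 mm diameter, 22 mm long (101 to 123 mm from the foot face), on the rod's axis; the place to hold it from above when it stands upright.
- plate: Stainless steel three-compartment plate fixed to the shelf, 220 mm along its x, 200 mm along its y; floor 2 mm thick, walls 16 mm high (from the shelf), 2 to 4 mm thick. One wide compartment on the -x half, two on the +x half (+y and -y). Origin at the centre of its underside. The plug and two small jars stand about the middles of the compartments, at (-55, 0), (55, 50) and (55, -50) mm, each up to 10 mm off.
- honey_jar: Small amber honey jar, 42 mm diameter, 50 mm high, upright on the plate; origin at the centre of its underside. Leave it alone.
- jam_jar: Small dark red jam jar, 42 mm diameter, 50 mm high, upright on the plate; origin at the centre of its underside. Leave it alone.
- snack_box: Closed green plastic snack box with a white swing latch, 100 x 150 x 55 mm high (about 106 mm in x with latch and hinge); origin at the centre of its underside. Leave it alone.
- dip_bowl: White ceramic dip bowl, 100 mm diameter, 45 mm high; origin at the centre of its underside. Leave it alone.
- fork: Flat bamboo fork, 164 mm long, 24 mm wide, 4 mm thick, lying with its long axis along its x; origin on the underside near the middle. Leave it alone.
- tin: Small round aluminium tin with a wire lever lid, 71 mm diameter (80 mm over the wire), 65 mm high; origin at the centre of its underside. Leave it alone.
- oil_bottle: Green glass oil bottle, 56 mm diameter, 220 mm high; origin at the centre of its underside. Leave it alone.
- tumbler: Steel tumbler, 72 mm diameter, 85 mm high; origin at the centre of its underside. Leave it alone.

How it is judged:
On the way, in this order (a step that is already met when the one before it is completed fails the run):
1. the second plug is in the tube, on top of the first (horizontal distance between plug_out_center and mill_floor below 0.008 m and z of plug_out_center in the frame of mill between 0.1 and 0.185 m), for 0.2 s.
2. with both plugs home on the grater plate, the pusher presses down on them firmly (over 8 N) (z of plug_in_center in the frame of mill between 0.045 and 0.0575 m and horizontal distance between each of plug_in_center, plug_out_center and mill_floor below 0.006 m and z of plug_out_center in the frame of mill between 0.105 and 0.1185 m and contact force between pusher and plug_out above 8 N), for 0.05 s.
At the end, for the whole second after the job is handed in: both plugs packed in the tube within 6 mm of its axis, the lower within 3.5 mm of resting on the grater plate, the upper within 4.5 mm of its packed height; the pusher upright (within 0.2 rad) and still in the tube, its foot on the upper plug (at most 8 mm above its packed top), let go (z of plug_in_center in the frame of mill between 0.045 and 0.0575 m and horizontal distance between each of plug_in_center, plug_out_center and mill_floor below 0.006 m and z of plug_out_center in the frame of mill between 0.105 and 0.1185 m and z of pusher in the frame of mill between 0.13 and 0.152 m and horizontal distance between pusher and mill_floor below 0.008 m and angle between pusher's own x axis and vertical below 0.2 rad and linear speed of pusher below 0.01 m/s); the robot touches nothing.
It fails at once if a jar, bowl, tin, bottle, tumbler, the snack box or the fork was pushed more than 20 mm away (distance of any of honey_jar, jam_jar, dip_bowl, tin, oil_bottle, tumbler, snack_box, fork from where it was at the start of the episode above 0.02 m).
It fails at once if a jar, the bowl, the tin, the bottle or the tumbler was tipped (angle between any of honey_jar, jam_jar, dip_bowl, tin, oil_bottle, tumbler's own z axis and vertical above 0.35 rad).
It also fails if it takes over 64 s, if anything falls off the work surface, if the arm or the gripper's body presses on something with over 40 N, if the wrist force passes 120 N, or if a joint passes its speed limit or range.

ROBOT

A 6-joint arm with a two-finger parallel gripper is mounted at the origin on the work surface. World frame = base frame: x ahead of the robot, y to its left, z up, the work surface at z = 0. Lengths are in m, angles in rad, forces in N, time in s.
With the tool pointing down it reaches from about 0.3 to 0.875 m from the base axis. Payload 6.4 kg.
Tool frame: the origin (TCP) lies midway between the tips of the shut fingers; the grasp point (between the pads) lies 19 mm behind it; z points along the fingers, y is the line along which they close (so a half turn about z gives the same grasp; the last joint's range is limited). The gripper opens to 85 mm and grips with 20 to 120 N. Pads are 22 mm wide; open, the fingers measure 114 mm over their backs; the gripper's body (76 mm by 85 mm) begins 54 mm behind the grasp point. The pads swing forward as they close: fully open they stand 13 mm farther back than shut.
Start: joints at [1.018, 0.181, 1.607, -0, 1.354, -0.206], TCP at [0.195, 0.541, 0.231] pointing down, gripper open.
Joint ranges: [-2.99, 2.99], [-0.89, 2.07], [0.3, 2.58], [-1.14, 4.28], [0, 2.63], [-3.12, 3.12]. Speed limits (rad/s): [2.57, 2.57, 3.01, 3.14, 3.14, 3.14].

INTERFACE

Orientations are given as a unit quaternion [w, x, y, z].
In Python, from bench import ctrl gives the robot as it stands.
- The arm moves only by the tool send_rows, never from a script. Its argument "motion" is a list of rows, each a list of 7 numbers: the turn, a rotation vector about the tool's x, y, z in degrees, then the shift along the tool's x, y, z in mm, then the closure, from -1 (fully open) to 1 (shut). In form: [[rx, ry, rz, tx, ty, tz, grip], ...]. A call has exactly 10 rows; each row shifts and turns the commanded pose from where the row before left it, along the tool's axes as they then stand; what a row does not reach is not made up. A row lasts 1/10 s, in which the tool goes at most 50 mm and 8.59 degrees, less where a joint would pass 70% of its speed; a pose out of reach is approached as far as the arm can. A call is refused whole if a number of a shift passes 50 or a number of a turn 8.59, either way. A call with a gripper value outside its range is refused whole. The fingers move at their own pace and stop on an object; the grip force is fixed at half the most. Time passes only in rows, so rows that do not move let the fingers close, or fill a call up. It gives the time, the measured TCP pose, the force, the opening and the grip force at its end, in the units of the state.
- ctrl.get_obs(): the state, without advancing time (a new reading comes with each control period).
- ctrl.camera(name): name is "side" or "top"; returns a dict with "color" (384x512x3 uint8, red, green, blue), "z_map" (384x512 float32, m along the optical axis (not along the pixel's ray), 0 where there is no reading), "mtx" (3x3 intrinsics, pixels), "extrinsics" (4x4, takes a point from camera to world coordinates). Camera axes: x right, y down, z forward; pixel columns grow to the right and rows downward; lengths in m; the calibration is good to about 2 mm. A picture is of the moment at which its call begins.
- ctrl.hand_in(): hands the job in; it is judged then, once.
The state is a dict: "time_s": time; "q": joint angles; "dq": joint speeds; "joint_efforts": joint torques, N m; "eef_pos": TCP position; "eef_rot": TCP orientation; "wrist_force": force on the tool from outside, world axes, zero at the start; "torque": the same for the moment, N m; "opening": opening from 0.0 (shut) to 1.0 (fully open); "grasp_force": force on a finger pad.
Only numpy, scipy, OpenCV 4.12 (cv2) and the standard library are available. Lean on these libraries where they do the work, as an engineer would, in place of code of your own. Each camera call takes 0.05 s, during which the arm holds its last target. There are 200 camera calls.

## Working session

There is one attempt and no reset: what is moved stays moved. The work goes in short steps, Python scripts to look and compute and a tool call to move; the robot and the scene stay as the last step left them, time stands still between calls to the robot, and variables do not carry over. Pictures are saved under pics/ and viewed, at most 10 in all, crops included, and the job is handed in when it is done.

Besides the shell and the picture viewer there is one more tool, called after "Emit:" as name(argument=value, ...) on one line, values as JSON. send_rows: Moves the arm, as the interface text tells. Its arguments: {"type":"object","properties":{"motion":{"type":"array","items":{"type":"array","items":{"type":"number"}}}},"required":["motion"]}

```bash
mkdir -p pics; cat > h.py <<'E'
import numpy as np, cv2
from bench import ctrl
def snap(name,tag):
    c=ctrl.camera(name); cv2.imwrite(f'pics/{tag}.png',cv2.resize(c['color'][:,:,::-1],None,fx=1.5,fy=1.5,interpolation=cv2.INTER_CUBIC))
    np.savez(f'pics/{tag}.npz',**c); return c
def cloud(c):
    z=c['z_map'];K=c['mtx'];v,u=np.mgrid[:z.shape[0],:z.shape[1]]
    p=np.stack([(u-K[0,2])/K[0,0]*z,(v-K[1,2])/K[1,1]*z,z],-1)
    E=c['extrinsics'];w=p@E[:3,:3].T+E[:3,3];w[z==0]=np.nan;return w
E
python3 - <<'E'
from h import *
a=snap('top','top0');b=snap('side','side0')
print(a['extrinsics'],b['extrinsics'],a['mtx']); o=ctrl.get_obs();print(o)
E
```

```text
[[-0.01292572 -0.98759218  0.15650757  0.36980642]
 [-0.99985121  0.01097754 -0.01330584 -0.01909994]
 [ 0.01142268 -0.15665627 -0.98758713  1.25755431]
 [ 0.          0.          0.          1.        ]] [[-0.91429993 -0.27820415  0.29437747  0.24191097]
 [-0.4050322   0.63182017 -0.66087229  0.65092677]
 [-0.00213621 -0.72346784 -0.69035478  0.86782129]
 [ 0.          0.          0.          1.        ]] [[409.22715339   0.         249.85665556]
 [  0.         409.22715339 190.5871007 ]
 [  0.           0.           1.        ]]
{'time_s': 0.1, 'q': array([ 1.01769139e+00,  1.81465440e-01,  1.60790146e+00, -4.12128503e-06,
        1.35381783e+00, -2.06280932e-01]), 'dq': array([ 0.00163509, -0.00146335, -0.00326744,  0.00051483,  0.00028305,
        0.00107226]), 'joint_efforts': array([ 3.32925320e-04, -4.45879841e+01, -3.52238309e+01, -2.89421469e-04,
        4.20362572e-03,  9.57641305e-06]), 'eef_pos': array([0.19515658, 0.54033849, 0.23047815]), 'eef_rot': array([-2.93171116e-04,  1.72543684e-01,  9.85001545e-01, -7.40088716e-04]), 'wrist_force': array([0.48759821, 0.39421278, 0.46542407]), 'torque': array([0.00480686, 0.0112619 , 0.00929473]), 'grasp_force': 0.0, 'opening': 1.00097140237185}
```

View pics/top0.png

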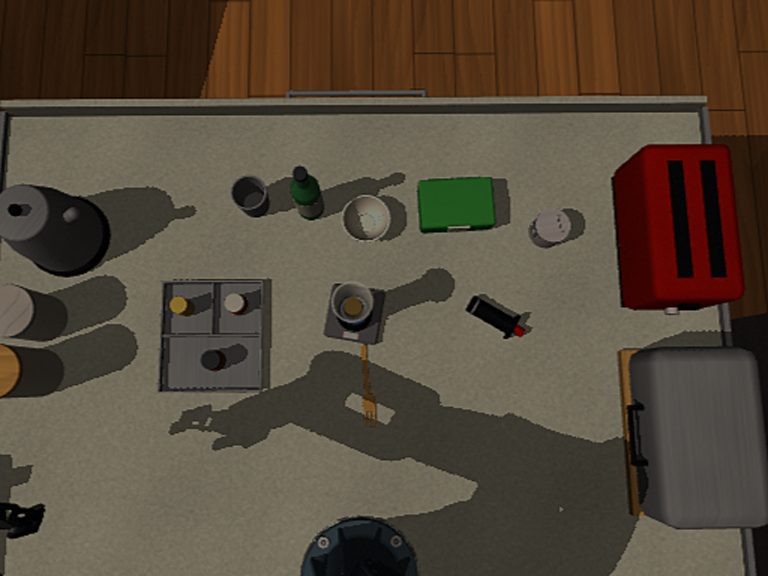

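View pics/side0.png

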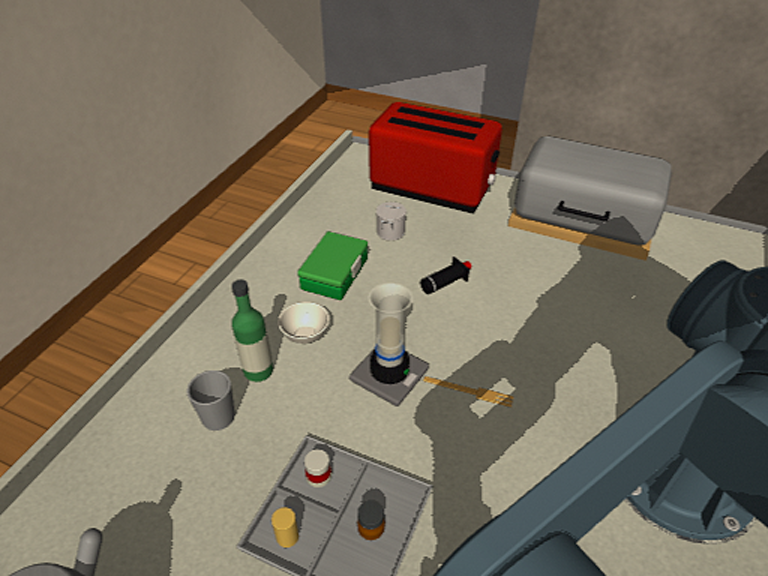

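The top view shows the plug at (180,305), the jars at (235,303) and (213,360), the mill mouth at (352,305), and the pusher from (475,302) to its red knob at (522,330). The side view agrees.

```bash
python3 - <<'E'
from h import *
np.set_printoptions(precision=4,suppress=True)
for tag in ('top0','side0'):
    c=dict(np.load(f'pics/{tag}.npz'));w=cloud(c);rgb=c['color'].astype(int)
    hsv=cv2.cvtColor(c['color'],cv2.COLOR_RGB2HSV)
    def box(u0,v0,u1,v1):
        m=np.zeros(w.shape[:2],bool);m[int(v0/1.5):int(v1/1.5),int(u0/1.5):int(u1/1.5)]=1;return m
    B=dict(top0=dict(plug=(165,290,200,322),mouth=(325,275,385,345),push=(455,285,540,345)),
      side0=dict(plug=(268,500,302,555),mouth=(360,275,420,350),push=(415,250,480,300)))[tag]
    print(tag)
    def rep(n,p): 
        if len(p)>0: 
            (cx,cy),r=cv2.minEnclosingCircle(p[:,:2].astype(np.float32)); print(n,len(p),'mean',p.mean(0),'min',p.min(0),'max',p.max(0),'circ',cx,cy,r)
    m=box(*B['plug'])&(w[...,2]>.055);rep('plugtop',w[m])
    m=box(*B['plug'])&(w[...,2]>.025)&(w[...,2]<.055);rep('plugside',w[m])
    m=box(*B['mouth'])&(w[...,2]>.19);rep('mouth',w[m])
    m=box(*B['mouth'])&(w[...,2]>.1)&(w[...,2]<.19);rep('tube',w[m])
    # pusher
    m=box(*B['push'])&(w[...,2]>.008);p=w[m];rep('push',p)
    mm=p[:,2]>.028; r=cv2.minAreaRect(p[:,:2].astype(np.float32));print(r)
    red=box(*B['push'])&(rgb[...,0]>90)&(rgb[...,1]<60)&(w[...,2]>.008);rep('red',w[red])
    q=w[box(*B['push'])&(w[...,2]>.03)];rep('ridge',q)
    x=q[:,:2]-q[:,:2].mean(0);U,S,V=np.linalg.svd(x);print('ridge dir',V[0],S)
    t=x@V[0];print(t.min(),t.max())
E
```

```text
top0
plugtop 108 mean [0.5269 0.3507 0.0616] min [0.512  0.3344 0.0551] max [0.5424 0.3684 0.0674] circ 0.5272077322006226 0.35142338275909424 0.017125116661190987
plugside 34 mean [0.5227 0.3398 0.0395] min [0.5108 0.3343 0.0257] max [0.5428 0.3533 0.0546] circ 0.5268222093582153 0.3488028049468994 0.016736038029193878
mouth 282 mean [0.5125 0.0082 0.197 ] min [ 0.4762 -0.0282  0.1901] max [0.5473 0.0422 0.2045] circ 0.511625349521637 0.00804189033806324 0.03633323311805725
tube 304 mean [0.5155 0.009  0.1598] min [ 0.4853 -0.0178  0.107 ] max [0.5368 0.0351 0.19  ] circ 0.5119192600250244 0.008515316992998123 0.028616702184081078
push 473 mean [ 0.4988 -0.2753  0.0307] min [ 0.4498 -0.345   0.0081] max [ 0.5443 -0.2087  0.0414] circ 0.5063107013702393 -0.2768556475639343 0.07458702474832535
((0.5021828413009644, -0.2783076763153076), (0.11084569245576859, 0.10848996043205261), 19.379623413085938)
red 19 mean [ 0.4692 -0.3227  0.027 ] min [ 0.4628 -0.33    0.0215] max [ 0.4748 -0.3149  0.0311] circ 0.468657523393631 -0.3214094042778015 0.008842290379106998
ridge 295 mean [ 0.5017 -0
[... 855 characters left out ...]
9915407299995422
push 392 mean [ 0.4981 -0.2692  0.0279] min [ 0.457  -0.3362  0.0082] max [ 0.5431 -0.2197  0.0389] circ 0.49753081798553467 -0.27954408526420593 0.06363800168037415
((0.5011805295944214, -0.28203192353248596), (0.12584471702575684, 0.051127657294273376), 53.97683334350586)
red 14 mean [ 0.4673 -0.3266  0.0246] min [ 0.4612 -0.3362  0.0177] max [ 0.4767 -0.321   0.0282] circ 0.468658447265625 -0.3285335302352905 0.00843621976673603
ridge 198 mean [ 0.5008 -0.2728  0.0341] min [ 0.4576 -0.3263  0.03  ] max [ 0.5383 -0.2221  0.0389] circ 0.50273197889328 -0.27264803647994995 0.05380238965153694
ridge dir [0.5139 0.8579] [0.4502 0.1287]
-0.05253510165502587 0.053772445832195245
```

```bash
python3 - <<'E'
from h import *
a=cv2.imread('pics/top0.png')
t=dict(np.load('pics/top0.npz'))['color'][:,:,::-1];s=dict(np.load('pics/side0.npz'))['color'][:,:,::-1]
f=lambda im,u,v:cv2.resize(im[v:v+50,u:u+66],(396,300),interpolation=cv2.INTER_CUBIC)
cv2.imwrite('pics/crop.png',np.vstack([np.hstack([f(t,300,185),f(t,205,180)]),np.hstack([f(s,262,160),f(t,95,185)])]))
E
```

```text
(no output)
```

View pics/crop.png

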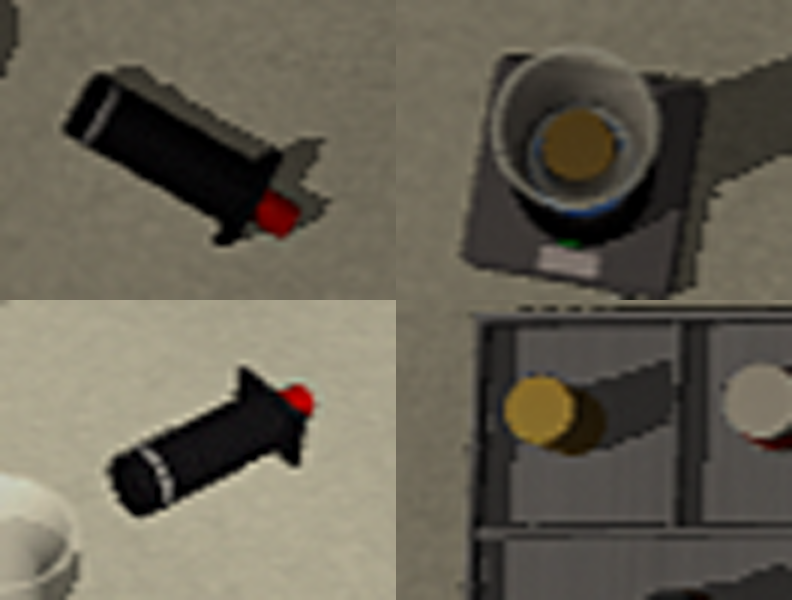

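```bash
cat >> h.py <<'E'
from scipy.spatial.transform import Rotation as R
import json
np.set_printoptions(precision=4,suppress=True)
PLUG=np.array([.527,.3508]);MILL=np.array([.5113,.0068])
def st(target=None):
    o=ctrl.get_obs();q=o['eef_rot'];r=R.from_quat([q[1],q[2],q[3],q[0]])
    with open('log.jsonl','a') as f:f.write(json.dumps([o['q'].tolist(),o['eef_pos'].tolist(),q.tolist()])+'\n')
    print('t',o['time_s'],'pos',o['eef_pos'],'q',o['q'],'F',o['wrist_force'],'open',o['opening'],'g',o['grasp_force']);print(r.as_matrix())
    if target is not None: print('tool shift mm',1000*r.inv().apply(np.array(target)-o['eef_pos']))
    return o,r
E
python3 -c "
from h import *
st([*PLUG,.13])"
```

```text
t 0.1 pos [0.1952 0.5403 0.2305] q [ 1.0177  0.1815  1.6079 -0.      1.3538 -0.2063] F [0.4876 0.3942 0.4654] open 1.00097140237185 g 0.0
[[-0.9405  0.3399 -0.0008]
 [ 0.3399  0.9405 -0.0014]
 [ 0.0003 -0.0016 -1.    ]]
tool shift mm [-376.5433  -65.2987  100.4588]
```

Emit:
send_rows(motion=[[0,0,0,-25,-4.5,5,-0.5],[0,0,0,-42,-7,10,-0.5],[0,0,0,-42,-7,11,-0.5],[0,0,0,-42,-7,12,-0.5],[0,0,0,-42,-7,12,-0.5],[0,0,0,-42,-7,12,-0.5],[0,0,0,-42,-7,12,-0.5],[0,0,0,-42,-7,12,-0.5],[0,0,0,-40,-7,10,-0.5],[0,0,0,-17.5,-4.5,4.5,-0.5]])

```text
time_s: 1.1
eef_pos: [0.5296, 0.3491, 0.1291]
eef_rot: [-0.0, 0.174, 0.985, -0.001]
wrist_force: [0.5, -0.3, -0.5]
opening: 0.749
grasp_force: 0.0
```

```bash
python3 -c "
from h import *
st([*PLUG,.038])"
```

```text
t 1.1 pos [0.5296 0.3491 0.1291] q [ 0.3964  0.4125  1.5307 -0.0007  1.1999 -0.8245] F [ 0.4533 -0.3441 -0.5025] open 0.7489989384844242 g 0.0
[[-0.9395  0.3426 -0.0011]
 [ 0.3426  0.9395 -0.0012]
 [ 0.0006 -0.0015 -1.    ]]
tool shift mm [ 2.9559  0.8236 91.1366]
```

Emit:
send_rows(motion=[[0,0,0,1.5,0.4,15,-0.5],[0,0,0,1.5,0.4,22,-0.5],[0,0,0,0,0,22,-0.5],[0,0,0,0,0,18,-0.5],[0,0,0,0,0,10,-0.5],[0,0,0,0,0,4,-0.5],[0,0,0,0,0,0,1],[0,0,0,0,0,0,1],[0,0,0,0,0,0,1],[0,0,0,0,0,0,1]])

```text
time_s: 2.1
eef_pos: [0.5256, 0.3539, 0.041]
eef_rot: [0.001, 0.173, 0.985, 0.001]
wrist_force: [-0.1, -0.2, 3.0]
opening: 0.373
grasp_force: 59.2
```

```bash
python3 -c "
from h import *
st()"
```

```text
t 2.1 pos [0.5256 0.3539 0.041 ] q [ 0.4055  0.5261  1.5711  0.0002  1.0423 -0.8186] F [-0.0787 -0.1889  3.0415] open 0.3734790842112172 g 59.20732319355011
[[-0.9405  0.3399  0.0018]
 [ 0.3399  0.9405  0.001 ]
 [-0.0014  0.0016 -1.    ]]
```

Emit:
send_rows(motion=[[0,0,0,0,0,-12,1],[0,0,0,0,0,-25,1],[0,0,0,0,0,-30,1],[0,0,0,0,0,-35,1],[0,0,0,0,0,-40,1],[0,0,0,0,0,-40,1],[0,0,0,0,0,-35,1],[0,0,0,0,0,-15,1],[0,0,0,0,0,0,1],[0,0,0,0,0,0,1]])

```text
time_s: 3.1
eef_pos: [0.5242, 0.3531, 0.2702]
eef_rot: [-0.001, 0.173, 0.985, -0.001]
wrist_force: [-0.2, -0.3, -1.3]
opening: 0.377
grasp_force: 59.3
```

```bash
python3 -c "
from h import *
st([*MILL,.27])"
```

```text
t 3.1 pos [0.5242 0.3531 0.2702] q [ 0.4053  0.2792  1.4097 -0.      1.4548 -0.8186] F [-0.1829 -0.2552 -1.2716] open 0.3766165776835254 g 59.26347076892853
[[-0.9404  0.3399 -0.0019]
 [ 0.3399  0.9404 -0.0008]
 [ 0.0015 -0.0014 -1.    ]]
tool shift mm [-105.604  -330.0771    0.5169]
```

Emit:
send_rows(motion=[[0,0,0,-6,-18,0,1],[0,0,0,-11,-33,0,1],[0,0,0,-14,-45,0,1],[0,0,0,-14,-45,0,1],[0,0,0,-14,-45,0,1],[0,0,0,-14,-45,0,1],[0,0,0,-14,-45,0,1],[0,0,0,-11,-33,0,1],[0,0,0,-6,-18,0,1],[0,0,0,-1.5,-3,0,1]])

```text
time_s: 4.1
eef_pos: [0.5104, 0.0045, 0.2696]
eef_rot: [-0.002, 0.174, 0.985, -0.0]
wrist_force: [0.2, -0.1, -0.9]
opening: 0.375
grasp_force: 59.4
```

```bash
python3 - <<'E'
from h import *
st([*MILL,.27])
a=snap('top','top1');b=snap('side','side1')
st([*MILL,.21])
f=lambda im,u,v:cv2.resize(im[v:v+100,u:u+100,::-1],(400,400),interpolation=cv2.INTER_CUBIC)
cv2.imwrite('pics/c1.png',np.hstack([f(a['color'],190,150),f(b['color'],210,130)]))
E
```

```text
t 4.1 pos [0.5104 0.0045 0.2696] q [-0.2236  0.0058  1.7185 -0.0008  1.4212 -1.4436] F [ 0.1527 -0.1339 -0.9358] open 0.3750617660739599 g 59.36308801174164
[[-0.9391  0.3435 -0.004 ]
 [ 0.3435  0.9391  0.0001]
 [ 0.0037 -0.0013 -1.    ]]
tool shift mm [-0.0518  2.5115 -0.4527]
t 4.2 pos [0.5109 0.0066 0.2701] q [-0.2199  0.0059  1.7172  0.0001  1.4215 -1.4419] F [-0.0013  0.3045 -1.2136] open 0.376357633065302 g 59.36315417289734
[[-0.9398  0.3417 -0.0029]
 [ 0.3417  0.9398  0.0008]
 [ 0.003  -0.0002 -1.    ]]
tool shift mm [-0.4515  0.3679 60.146 ]
```

View pics/c1.png

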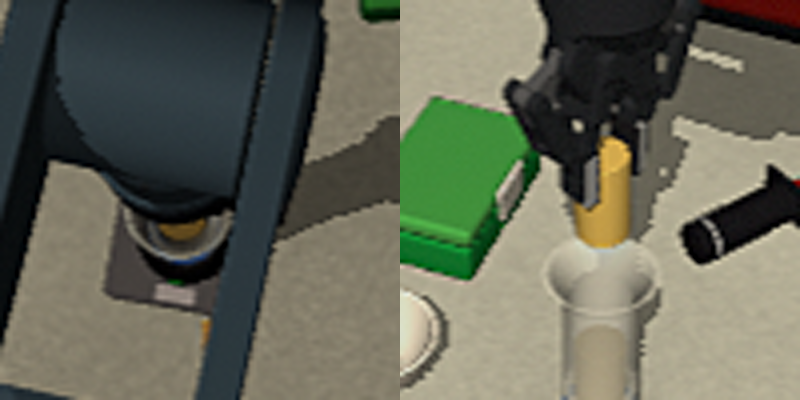

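The side crop shows the plug centred over the funnel, with its bottom at (605,240) and the funnel centre at (603,275). Lowering it now.

Emit:
send_rows(motion=[[0,0,0,0,0,8,1],[0,0,0,0,0,12,1],[0,0,0,0,0,12,1],[0,0,0,0,0,12,1],[0,0,0,0,0,10,1],[0,0,0,0,0,6,1],[0,0,0,0,0,3,1],[0,0,0,0,0,0,1],[0,0,0,0,0,0,1],[0,0,0,0,0,0,1]])

```text
time_s: 5.2
eef_pos: [0.5119, 0.0073, 0.2091]
eef_rot: [0.0, 0.173, 0.985, 0.0]
wrist_force: [-1.0, 0.3, -1.4]
opening: 0.377
grasp_force: 59.4
```

```bash
python3 - <<'E'
from h import *
st([*MILL,.206])
E
```

```text
t 5.2 pos [0.5119 0.0073 0.2091] q [-0.218   0.0608  1.7867  0.0002  1.294  -1.442 ] F [-0.9968  0.3037 -1.4212] open 0.37717148156597086 g 59.3842738866806
[[-0.9404  0.3399  0.0001]
 [ 0.3399  0.9404  0.0002]
 [-0.      0.0002 -1.    ]]
tool shift mm [ 0.4067 -0.7091  3.0788]
```

Emit:
send_rows(motion=[[0,0,0,0,0,3,1],[0,0,0,0,0,0,1],[0,0,0,0,0,0,-0.4],[0,0,0,0,0,0,-0.4],[0,0,0,0,0,0,-0.4],[0,0,0,0,0,-10,-0.4],[0,0,0,0,0,-20,-0.4],[0,0,0,0,0,-20,-0.4],[0,0,0,0,0,-10,-0.4],[0,0,0,0,0,0,-0.4]])

```text
time_s: 6.2
eef_pos: [0.5131, 0.007, 0.268]
eef_rot: [0.002, 0.173, 0.985, -0.0]
wrist_force: [-0.5, -0.8, 0.3]
opening: 0.702
grasp_force: 0.0
```

```bash
python3 - <<'E'
from h import *
from scipy.optimize import least_squares
st()
b=snap('side','side2')
im=b['color'][130:230,210:310,::-1]
cv2.imwrite('pics/c2.png',cv2.resize(im,(400,400),interpolation=cv2.INTER_CUBIC))
# kinematic fit: pan; lateral offset d; planar L1,L2; spherical-ish wrist, tool length T
L=[json.loads(l) for l in open('log.jsonl')]+[]
Q=np.array([l[0] for l in L]);P=np.array([l[1] for l in L]);W=np.array([l[2] for l in L])
def fk(p,q):
    a,h,L1,L2,T,d=p
    ez=np.array([0,0,1.]);Rz=R.from_rotvec(q[0]*ez)
    y=np.array([0,1.,0]);A=Rz*R.from_rotvec(q[1]*y);B=A*R.from_rotvec(q[2]*y)
    C=B*R.from_rotvec(q[3]*ez)*R.from_rotvec(q[4]*y)
    D=C*R.from_rotvec(q[5]*ez)
    pos=Rz.apply([a,d,h])+A.apply([0,0,L1])+B.apply([0,0,L2])+D.apply([0,0,T])
    return pos,D
res=least_squares(lambda p:np.concatenate([fk(p,q)[0]-x for q,x in zip(Q,P)]),[0,.15,.4,.4,.2,.0])
print(res.x,np.abs(res.fun).max())
for q,w in zip(Q[:1],W): print(fk(res.x,q)[1].as_matrix())
E
```

```text
t 6.2 pos [0.5131 0.007  0.268 ] q [-0.218   0.0074  1.72   -0.      1.4101 -1.442 ] F [-0.457  -0.7826  0.2976] open 0.7016346519399337 g 0.0
[[-0.9405  0.3399  0.0039]
 [ 0.3399  0.9405 -0.0009]
 [-0.004   0.0005 -1.    ]]
[-0.0084 -0.767   0.3936  0.5093 -0.7212  0.1177] 0.012507889467413102
[[-0.3399 -0.9405 -0.0008]
 [-0.9405  0.3399 -0.0014]
 [ 0.0016  0.0003 -1.    ]]
```

View pics/c2.png

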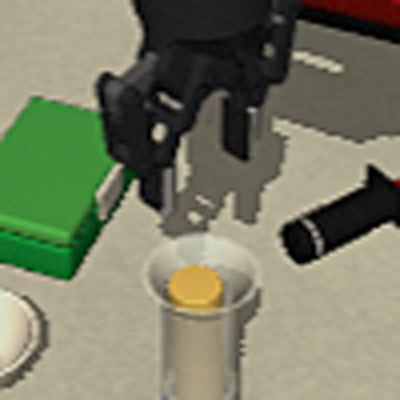

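The plug sits in the tube, its top at (195,285) inside the funnel. Next is the pusher.

```bash
cat >> h.py <<'E'
def plan(pos,rot,n,start=None):
    """rows from current pose to pos/rot; TCP straight, trapezoid-smooth"""
    o,r0=st() if start is None else (None,start[1]); p0=o['eef_pos'] if o else start[0]
    rv=(r0.inv()*rot).as_rotvec();s=np.arange(n+1)/n
    w=np.minimum(1,np.minimum(s,1-s)*4+.25)[:-1] if n>3 else np.ones(n); w=np.r_[.4,np.ones(max(n-3,0)),.7,.4][:n]; f=np.r_[0,np.cumsum(w)/w.sum()]
    for i in range(n):
        a=r0*R.from_rotvec(rv*f[i]);d=a.inv().apply((pos-p0)*(f[i+1]-f[i]))*1000
        t=np.degrees(rv*(f[i+1]-f[i]));print([round(float(x),1) for x in np.r_[t,d]],round(float(np.linalg.norm(d))),round(float(np.linalg.norm(t)),1))
def toolrot(yaw_y,theta,foot):
    """vertical-down tool with y at yaw_y deg, tilted theta deg towards horizontal dir foot"""
    y=np.array([np.cos(np.radians(yaw_y)),np.sin(np.radians(yaw_y)),0]);z=np.array([0,0,-1.])
    b=R.from_matrix(np.stack([np.cross(y,z),y,z],1))
    ax=np.cross(z,[*foot,0]);return R.from_rotvec(np.radians(theta)*ax/np.linalg.norm(ax))*b
D=np.array([-.507,-.862])   # pusher foot->knob
G=np.array([.4975,-.278])
E
python3 - <<'E'
from h import *
plan(np.array([*G,.2]),toolrot(-30.5,0,-D),14)
E
```

```text
t 6.25 pos [0.5123 0.0072 0.2665] q [-0.218   0.0085  1.7219 -0.      1.4094 -1.442 ] F [-0.1975 -0.5463 -0.9828] open 0.7038039546342737 g 0.0
[[-0.9405  0.3399  0.0017]
 [ 0.3399  0.9405 -0.0004]
 [-0.0017  0.0002 -1.    ]]
[0.0, 0.0, 3.2, -2.7, -8.7, 2.1] 9 3.2
[0.0, 0.0, 8.1, -7.8, -21.5, 5.3] 23 8.1
[0.0, 0.0, 8.1, -10.8, -20.1, 5.3] 23 8.1
[0.0, 0.0, 8.1, -13.5, -18.4, 5.3] 23 8.1
[0.0, 0.0, 8.1, -15.9, -16.4, 5.3] 23 8.1
[0.0, 0.0, 8.1, -18.1, -14.0, 5.3] 23 8.1
[0.0, 0.0, 8.1, -19.9, -11.3, 5.3] 23 8.1
[0.0, 0.0, 8.1, -21.2, -8.4, 5.3] 23 8.1
[0.0, 0.0, 8.1, -22.2, -5.3, 5.3] 23 8.1
[0.0, 0.0, 8.1, -22.7, -2.2, 5.3] 23 8.1
[0.0, 0.0, 8.1, -22.8, 1.0, 5.3] 23 8.1
[0.0, 0.0, 8.1, -22.5, 4.2, 5.3] 23 8.1
[0.0, 0.0, 5.6, -15.1, 5.1, 3.7] 16 5.6
[0.0, 0.0, 3.2, -8.3, 3.8, 2.1] 9 3.2
```

Emit:
send_rows(motion=[[0,0,3.2,-3,-9,1,-0.4],[0,0,8.1,-8,-22,3,-0.4],[0,0,8.1,-11,-20,5,-0.4],[0,0,8.1,-13,-18,5,-0.4],[0,0,8.1,-16,-16,5,-0.4],[0,0,8.1,-18,-14,6,-0.4],[0,0,8.1,-20,-11,6,-0.4],[0,0,8.1,-21,-8,6,-0.4],[0,0,8.1,-22,-5,6,-0.4],[0,0,8.1,-23,-2,6,-0.4]])

```text
time_s: 7.25
eef_pos: [0.501, -0.2072, 0.2151]
eef_rot: [-0.001, 0.745, 0.667, -0.0]
wrist_force: [0.3, -0.3, 0.4]
opening: 0.699
grasp_force: 0.0
```

Emit:
send_rows(motion=[[0,0,8.1,-23,1,6,-0.4],[0,0,8.1,-22,4,6,-0.4],[0,0,5.6,-15,5,4,-0.4],[0,0,3.2,-8,4,2,-0.4],[0,0,0,0,0,0,-0.4],[0,4,0,0,0,0,-0.4],[0,7,0,0,0,0,-0.4],[0,7,0,0,0,0,-0.4],[0,7,0,0,0,0,-0.4],[0,0,0,0,0,0,-0.4]])

```text
time_s: 8.25
eef_pos: [0.4961, -0.2776, 0.1969]
eef_rot: [-0.108, 0.85, 0.48, 0.189]
wrist_force: [-0.0, -1.2, -0.7]
opening: 0.701
grasp_force: 0.0
```

```bash
python3 - <<'E'
from h import *
st([*G,.1])
E
```

```text
t 8.25 pos [ 0.4961 -0.2776  0.1969] q [-0.95    0.2584  1.6509  0.4043  1.4309 -0.5041] F [-0.0073 -1.2017 -0.7334] open 0.7014761233759356 g 0.0
[[ 0.4685  0.8563  0.2175]
 [ 0.7743 -0.5165  0.3655]
 [ 0.4253 -0.0028 -0.905 ]]
tool shift mm [-40.8452   1.6477  87.8885]
```

```bash
cat > kin.py <<'E'
from h import *
from scipy.optimize import least_squares
y=np.array([0,1.,0]);ez=np.array([0,0,1.])
def fk(p,q):
    a,h,L1,L2,T,d,e=p
    Rz=R.from_rotvec(q[0]*ez);A=Rz*R.from_rotvec(q[1]*y);B=A*R.from_rotvec(q[2]*y)
    C=B*R.from_rotvec(q[3]*ez)*R.from_rotvec(q[4]*y);Dd=C*R.from_rotvec((q[5]-np.pi/2)*ez)
    return Rz.apply([a,d,h])+A.apply([0,0,L1])+B.apply([e,0,L2])+Dd.apply([0,0,T]),Dd
def load():
    L=[json.loads(l) for l in open('log.jsonl')]
    return [(np.array(a),np.array(b),R.from_quat([c[1],c[2],c[3],c[0]])) for a,b,c in L]
def fit():
    L=load();f=lambda p:np.concatenate([fk(p,q)[0]-x for q,x,_ in L]+[1e-3*(p-[0,.2,.4,.4,.2,.0,0])])
    return min((least_squares(f,[0,.2,.4,.4,.2,.1,s]) for s in (-.05,0,.05)),key=lambda r:r.cost)
LO=np.array([-2.99,-.89,.3,-1.14,0,-3.12]);HI=np.array([2.99,2.07,2.58,4.28,2.63,3.12])
def ik(p,pos,rot,q0):
    def f(q):
        x,r=fk(p,q);return np.r_[10*(x-pos),(r.inv()*rot).as_rotvec()]
    s=least_squares(f,np.clip(q0,LO+.01,HI-.01),bounds=(LO,HI));return s.x,s.cost
E
python3 - <<'E'
from kin import *
r=fit();print(r.x);p=r.x
for q,x,o in load(): print(1000*(fk(p,q)[0]-x),np.degrees((fk(p,q)[1].inv()*o).magnitude()))
E
```

```text
[0.     0.3134 0.4382 0.5145 0.3189 0.1178 0.0855]
[-0.0001 -0.0001 -0.    ] 179.99999999999997
[0.     0.     0.0001] 180.0
[0.0003 0.0002 0.0002] 180.0
[-0.0005 -0.0002 -0.    ] 180.0
[-0.0001  0.     -0.0001] 179.99999999999997
[-0.0001  0.     -0.0001] 180.0
[ 0.0002 -0.     -0.    ] 180.0
[-0.0001  0.     -0.0001] 180.0
[-0.      0.     -0.0001] 180.0
[-0.0002 -0.0005 -0.0001] 179.99999999999997
```

```bash
sed -i 's#q\[5\]-np.pi/2#q[5]+np.pi/2#' kin.py; cat >> kin.py <<'E'
def upright(az,theta,flip=1):
    """tool rot when pusher upright, tool pointing at azimuth az (deg), theta deg below horizontal"""
    a=np.radians(az);t=np.radians(theta);d=np.array([np.cos(a),np.sin(a),0])
    z=d*np.cos(t)-ez*np.sin(t)
    # lying grasp: y = cross(-z, f), f=-d  -> y = cross(ez,d)
    yv=flip*np.cross(ez,d);return R.from_matrix(np.stack([np.cross(yv,z),yv,z],1))
E
python3 - <<'E'
from kin import *
p=fit().x;rng=np.random.default_rng(0)
o=ctrl.get_obs()['q']
for th in (25,40):
  g=toolrot(-30.5,th,-D);print(g.as_matrix()[:,1],upright(-120.5,th).as_matrix()[:,1])
  for fl in (1,-1):
    gg=g if fl==1 else g*R.from_rotvec(np.pi*ez)
    for zz in (.03,.2):
        print('grasp',th,fl,zz,min((ik(p,np.array([*G,zz]),gg,q0) for q0 in (o,o+[0,0,0,0,0,3])),key=lambda s:s[1]))
    for az in range(-90,120,30):
      for pos in ([.45,-.25,.06],[.6,-.25,.06]):
        best=min((ik(p,np.array(pos),upright(az,th,fl),q0) for q0 in [o,o+[0,0,0,1,0,2],o+[.5,0,0,1.,0,-2]]),key=lambda s:s[1])
        if best[1]<1e-6: print(th,fl,az,pos,best[0])
E
```

```text
[ 0.8617 -0.5075 -0.0003] [ 0.8616 -0.5075 -0.    ]
grasp 25 1 0.03 (array([-0.9465,  0.5037,  1.7136,  0.4379,  1.1484, -0.6413]), np.float64(1.6546350264773427e-28))
grasp 25 1 0.2 (array([-0.9465,  0.2582,  1.6436,  0.4009,  1.437 , -0.5081]), np.float64(2.6509703460761156e-30))
25 1 -60 [0.45, -0.25, 0.06] [-0.3949  0.4488  2.3513  3.939   0.8771  1.3032]
25 1 -60 [0.6, -0.25, 0.06] [-0.2609  0.5887  2.0016  4.2446  0.8018  1.0288]
25 1 -30 [0.45, -0.25, 0.06] [-1.0347  0.4061  2.5332  2.5702  0.9609  1.691 ]
25 1 -30 [0.6, -0.25, 0.06] [-0.6214  0.4987  2.2141  3.0052  0.7084  1.6332]
25 1 0 [0.45, -0.25, 0.06] [-1.4061  0.4429  2.3699  1.5755  1.1063  1.9351]
25 1 0 [0.6, -0.25, 0.06] [-0.9768  0.5306  2.1356  1.9011  0.9174  2.0689]
25 1 30 [0.45, -0.25, 0.06] [-1.3719  0.5745  2.0335  1.0756  1.3522  2.0872]
25 1 30 [0.6, -0.25, 0.06] [-1.0709  0.6699  1.825   1.2794  1.2405  2.2612]
25 1 60 [0.45, -0.25, 0.06] [-1.2249  0.7428  1.6723  0.7673  1.6434  2.1046]
25 1 60 [0.6, -0.25, 0.06] [-1.0072  0.8672  1.4194  0.9324  1.6115  2.3031]
25 1 90 [0.45, -0.25, 0.06] [-1.0437  0.
[... 2822 characters left out ...]
1 -30 [0.6, -0.25, 0.06] [-0.6102  0.3437  2.1465  2.8455  0.2291 -1.3378]
40 -1 0 [0.45, -0.25, 0.06] [-1.2547  0.2088  2.3522  1.3631  0.8392 -0.7945]
40 -1 0 [0.6, -0.25, 0.06] [-0.887   0.3824  2.0837  1.5299  0.6364 -0.617 ]
40 -1 30 [0.45, -0.25, 0.06] [-1.2708  0.3931  2.0661  0.9473  1.1683 -0.8387]
40 -1 30 [0.6, -0.25, 0.06] [-0.9848  0.5346  1.8257  1.0697  1.0587 -0.6329]
40 -1 60 [0.45, -0.25, 0.06] [-1.1628  0.5766  1.7522  0.6669  1.4606 -0.9441]
40 -1 60 [0.6, -0.25, 0.06] [-0.9463  0.7285  1.481   0.782   1.4395 -0.7399]
40 -1 90 [0.45, -0.25, 0.06] [-1.0094  0.7351  1.4691  0.4246  1.7135 -1.1224]
40 -1 90 [0.6, -0.25, 0.06] [-0.8412  0.9262  1.1206  0.5499  1.7855 -0.9193]
```

```bash
python3 - <<'E'
from kin import *
w=cloud(dict(np.load('pics/top0.npz')));m=(w[...,1]<-.36)&(w[...,2]>.03)&(w[...,0]>.1)&(w[...,0]<.9)
q=w[m]
for x0 in np.arange(.1,.9,.1):
    s=q[(q[:,0]>x0)&(q[:,0]<x0+.1)]
    if len(s): print(x0,'ymax',s[:,1].max(),'zmax',s[:,2].max())
p=fit().x
rg=toolrot(-30.5,35,-D);tg=np.array([*(G-.007*D),.008]);hov=tg-rg.as_matrix()[:,2]*.09
print(tg,hov)
o=ctrl.get_obs()['q'];Q=ik(p,tg,rg,o);print('grasp',Q)
plan(hov,rg,6)
print('down');plan(tg,rg,5,(hov,rg))
# path check: lift, yaw, right
lift=np.array([.5,-.25,.25]);q=Q[0]
def seg(p0,r0,p1,ax,ang,n):
    global q
    for s in np.linspace(0,1,n+1)[1:]:
        r=R.from_rotvec(np.array(ax)*np.radians(ang)*s)*r0;q,c=ik(p,p0+(p1-p0)*s,r,q)
        if int(s*n)%5==0 or s==1: print(q,c)
    return r
seg(tg,rg,lift,ez,0,5);r1=seg(lift,rg,lift,ez,-179.5,20)
ax=r1.as_matrix()[:,1];r2=seg(lift,r1,np.array([.5,-.17,.2]),ax,-90,12)
print(r2.as_matrix(),upright(60,35).as_matrix());seg(np.array([.5,-.17,.2]),r2,np.array([.5,-.17,.05]),ez,0,5)
E
```

```text
0.1 ymax -0.5261252435618492 zmax 0.16730246400998405
0.2 ymax -0.49701707730204475 zmax 0.16594958802750392
0.30000000000000004 ymax -0.4982395841625867 zmax 0.1660804533675515
0.4 ymax -0.5279143424143061 zmax 0.16388740852409867
0.5 ymax -0.5309066585200469 zmax 0.18703371062310614
0.6 ymax -0.36013478943031485 zmax 0.1880849786578842
0.7000000000000001 ymax -0.36584940165067636 zmax 0.1876724882955234
0.8 ymax -0.537256072151448 zmax 0.17819075311610755
[ 0.501 -0.272  0.008] [ 0.4749 -0.3165  0.0817]
grasp (array([-1.0109,  0.6088,  1.6823,  0.5723,  1.2222, -0.7812]), np.float64(1.0642111093700549e-29))
t 8.25 pos [ 0.4961 -0.2776  0.1969] q [-0.95    0.2584  1.6509  0.4043  1.4309 -0.5041] F [-0.0073 -1.2017 -0.7334] open 0.7014761233759356 g 0.0
[[ 0.4685  0.8563  0.2175]
 [ 0.7743 -0.5165  0.3655]
 [ 0.4253 -0.0028 -0.905 ]]
[0.0, 0.9, -0.1, -7.9, 0.2, 7.6] 11 0.9
[0.0, 2.2, -0.1, -20.1, 0.5, 18.7] 27 2.2
[0.0, 2.2, -0.1, -20.8, 0.4, 17.9] 27 2.2
[0.0, 2.2, -0.1, -21.4, 0.4, 17.1] 27 2.2
[0.0, 1.5, -0.1, -15.4, 0.3, 11.4] 19 1.5
[0.0, 0.9, -0.1, -9.0, 0.1, 6.3] 11 0.9
down
[
[... 314 characters left out ...]
0.0621] 1.7387338779042494e-24
[-0.7508 -0.2595  2.1131  0.199   0.6986  1.2341] 1.2925131252065496e-23
[-0.42   -0.0449  1.929  -0.5886  0.9326  2.7415] 3.2615635275481435e-24
[-0.4281  0.2219  1.585  -0.4636  1.4144  3.12  ] 0.034662892335552975
[-0.6528  0.1126  1.6893  0.0444  1.3452  3.0022] 3.804120657632459e-22
[-0.9584  0.2068  1.7881  0.6242  1.5021  2.547 ] 3.568596962930315e-26
[-1.0397  0.3218  1.8101  0.7938  1.6077  2.3989] 1.5623032779156324e-24
[[-0.2865 -0.8661  0.4097]
 [-0.4969  0.4999  0.7093]
 [-0.8192 -0.0004 -0.5736]] [[-0.2868 -0.866   0.4096]
 [-0.4967  0.5     0.7094]
 [-0.8192  0.     -0.5736]]
[-1.0397  0.6061  1.8062  0.8062  1.4117  2.1977] 5.000067312662466e-26
```

Emit:
send_rows(motion=[[0,0.9,0,-8,0,8,-0.4],[0,2.2,0,-20,0.5,19,-0.4],[0,2.2,0,-21,0.5,18,-0.4],[0,2.2,0,-21,0.5,17,-0.4],[0,1.5,0,-15,0.3,11,-0.4],[0,0.9,0,-9,0,6,-0.4],[0,0,0,0,0,0,-0.4],[0,0,0,0,0,0,-0.4],[0,0,0,0,0,0,-0.4],[0,0,0,0,0,0,-0.4]])

```text
time_s: 9.25
eef_pos: [0.4773, -0.3156, 0.0852]
eef_rot: [-0.147, 0.83, 0.471, 0.261]
wrist_force: [0.7, -0.4, 1.0]
opening: 0.704
grasp_force: 0.0
```

```bash
python3 - <<'E'
from kin import *
b=snap('side','side3')
im=b['color'][110:230,220:380,::-1]
cv2.imwrite('pics/c3.png',cv2.resize(im,(800,600),interpolation=cv2.INTER_CUBIC))
rg=toolrot(-30.5,35,-D);tg=np.array([*(G-.007*D),.008])
o,r=st(tg);print(np.degrees((r.inv()*rg).as_rotvec()))
E
```

```text
t 9.3 pos [ 0.4772 -0.3155  0.085 ] q [-1.0835  0.5008  1.6437  0.5229  1.3712 -0.749 ] F [-0.7392 -0.3099 -0.003 ] open 0.7027647500081619 g 0.0
[[ 0.4209  0.8579  0.2947]
 [ 0.7047 -0.5138  0.4893]
 [ 0.5711  0.0017 -0.8208]]
tool shift mm [-3.2379 -2.069  91.5667]
[ 0.3419  0.1699 -0.2787]
```

View pics/c3.png

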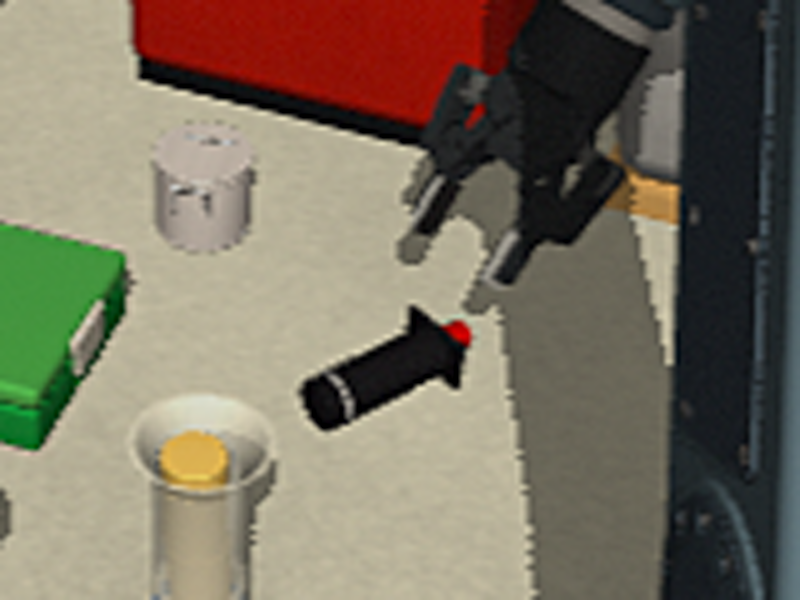

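Emit:
send_rows(motion=[[0,0,0,-1.5,-1,10,-0.4],[0,0,0,-1.5,-1,22,-0.4],[0,0,0,0,0,22,-0.4],[0,0,0,0,0,18,-0.4],[0,0,0,0,0,12,-0.4],[0,0,0,0,0,6,-0.4],[0,0,0,0,0,0,-0.4],[0,0,0,0,0,0,1],[0,0,0,0,0,0,1],[0,0,0,0,0,0,1]])

```text
time_s: 10.3
eef_pos: [0.5005, -0.2738, 0.0095]
eef_rot: [-0.147, 0.83, 0.47, 0.261]
wrist_force: [-1.5, -1.8, 2.7]
opening: 0.401
grasp_force: 59.8
```

```bash
python3 - <<'E'
from kin import *
b=snap('side','side4')
im=b['color'][110:230,220:380,::-1]
cv2.imwrite('pics/c4.png',cv2.resize(im,(800,600),interpolation=cv2.INTER_CUBIC))
o,rg=st();tg=o['eef_pos'];p=fit().x;q=o['q']
lift=np.array([.5,-.25,.25]);W=0
def seg(p0,r0,p1,ax,ang,n):
    global q
    for s in np.linspace(0,1,n+1)[1:]:
        r=R.from_rotvec(np.array(ax)*np.radians(ang)*s)*r0;q0=q;q,c=ik(p,p0+(p1-p0)*s,r,q)
        if round(s*n)%4==0 or s==1: print(q,c,np.abs(q-q0).max())
    return r
for end,fin in ((90,[.48,-.15]),(60,[.5,-.17])):
    q=o['q'];print(end)
    r0=seg(tg,rg,lift,rg.as_matrix()[:,1],-35,8);r1=seg(lift,r0,lift,ez,end-239.5,20)
    f=np.array([*fin,.2]);r2=seg(lift,r1,f,r1.as_matrix()[:,1],-55,8);seg(f,r2,f-[0,0,.15],ez,0,5)
E
```

```text
t 10.35 pos [ 0.5005 -0.2738  0.0095] q [-1.0141  0.6029  1.6867  0.574   1.2177 -0.7777] F [-1.2665 -3.0493  5.3283] open 0.3983461363693316 g 59.880030155181885
[[ 0.4217  0.8571  0.2959]
 [ 0.7041 -0.5152  0.4888]
 [ 0.5714  0.0022 -0.8207]]
90
[-0.8601  0.2929  1.7232  0.3052  1.2359 -0.4362] 3.185000409910898e-25 0.08664121558041443
[-0.6746  0.1281  1.6286 -0.0024  1.3824 -0.1329] 9.342589997207716e-19 0.07732342904278033
[-0.674   0.1293  1.6272 -0.0034  1.384   0.3897] 2.355632680765812e-30 0.1305862919757922
[-0.674   0.1306  1.6258 -0.0035  1.386   0.9116] 7.062872882055081e-30 0.1304063569087689
[-0.6745  0.1316  1.6247 -0.0026  1.3877  1.4328] 1.29327521160653e-29 0.13024273926911234
[-0.6754  0.132   1.6242 -0.0011  1.3887  1.9535] 7.970933699067894e-28 0.13013803911558397
[-0.6764  0.1318  1.6245  0.0008  1.3887  2.4739] 2.3566392764548074e-23 0.13011899423310513
[-0.8157  0.2761  1.5814  0.3263  1.6431  2.2995] 9.153123907462965e-24 0.0719193172644797
[-0.8988  0.4901  1.5712  0.5698  1.8692  2.192 ] 2.887032141731202e-25 0.05892729131266816
[-0.8988  0.6803  1.5759  0
[... 473 characters left out ...]
3867  1.1208] 2.0639603976084232e-29 0.15649564240970826
[-0.675   0.1319  1.6243 -0.0017  1.3884  1.7463] 8.280666973573292e-27 0.1562947497170044
[-0.6762  0.1319  1.6244  0.0004  1.3888  2.3712] 1.8015749216881123e-22 0.15622540927824646
[-0.6773  0.131   1.6254  0.0024  1.3878  2.9963] 6.415277442831752e-30 0.156312845976041
[-0.8898  0.1529  1.7293  0.4523  1.4554  2.687 ] 3.7704447190591394e-23 0.10440594566149453
[-1.0423  0.3198  1.8146  0.7983  1.605   2.403 ] 8.995186768496802e-27 0.0755828339099004
[-1.0423  0.5433  1.8197  0.8058  1.4458  2.2388] 1.0984993646163538e-26 0.05998465733571412
[-1.0423  0.6054  1.8102  0.8113  1.4094  2.2003] 5.308506996223224e-26 0.062103866372579586
```

View pics/c4.png

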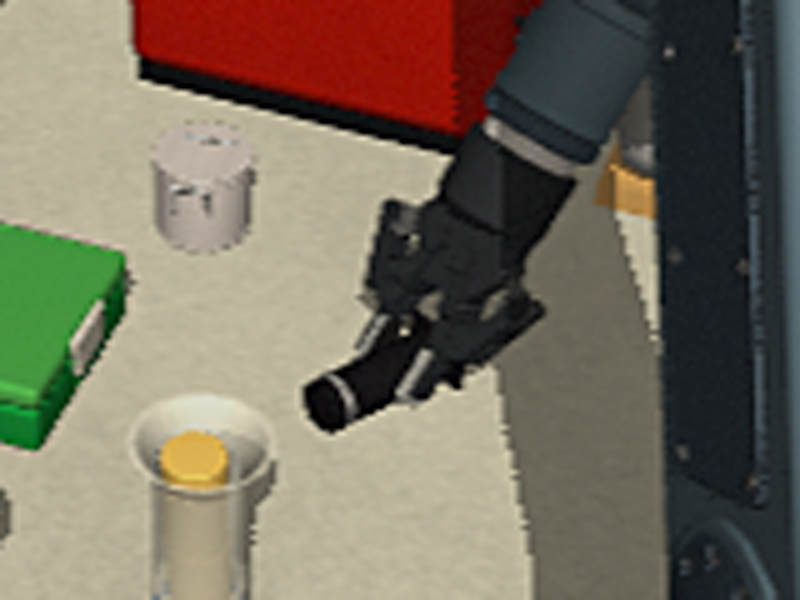

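```bash
python3 - <<'E'
from kin import *
o,rg=st();a=o['eef_pos'];b=a+[0,0,.1]
plan(b,rg,4,(a,rg));r1=toolrot(-30.5,0,-D);c=np.array([.5,-.25,.25])
print();plan(c,r1,6,(b,rg));r2=R.from_rotvec([0,0,np.radians(-149.5)])*r1
print();plan(c,R.from_rotvec([0,0,np.radians(-74.75)])*r1,10,(c,r1))
d=np.array([.48,-.15,.2]);print();plan(d,upright(90,35),10,(c,r2))
E
```

```text
t 10.35 pos [ 0.5005 -0.2738  0.0095] q [-1.0141  0.6029  1.6867  0.574   1.2177 -0.7777] F [-1.2665 -3.0493  5.3283] open 0.3983461363693316 g 59.880030155181885
[[ 0.4217  0.8571  0.2959]
 [ 0.7041 -0.5152  0.4888]
 [ 0.5714  0.0022 -0.8207]]
[0.0, 0.0, 0.0, 9.1, 0.0, -13.1] 16 0.0
[0.0, 0.0, 0.0, 22.9, 0.1, -32.8] 40 0.0
[0.0, 0.0, 0.0, 16.0, 0.1, -23.0] 28 0.0
[0.0, 0.0, 0.0, 9.1, 0.0, -13.1] 16 0.0

[0.0, -3.1, -0.0, 8.6, -1.1, -9.2] 13 3.1
[0.1, -7.7, -0.1, 20.2, -2.8, -24.2] 32 7.7
[0.1, -7.7, -0.1, 16.8, -2.7, -26.7] 32 7.7
[0.1, -7.7, -0.1, 13.0, -2.7, -28.7] 32 7.7
[0.0, -5.4, -0.1, 6.3, -1.9, -21.2] 22 5.4
[0.0, -3.1, -0.0, 2.5, -1.1, -12.4] 13 3.1

[0.0, 0.0, 3.5, 0.0, 0.0, 0.0] 0 3.5
[0.0, 0.0, 8.8, 0.0, 0.0, 0.0] 0 8.8
[0.0, 0.0, 8.8, 0.0, 0.0, 0.0] 0 8.8
[0.0, 0.0, 8.8, 0.0, 0.0, 0.0] 0 8.8
[0.0, 0.0, 8.8, 0.0, 0.0, 0.0] 0 8.8
[0.0, 0.0, 8.8, 0.0, 0.0, 0.0] 0 8.8
[0.0, 0.0, 8.8, 0.0, 0.0, 0.0] 0 8.8
[0.0, 0.0, 8.8, 0.0, 0.0, 0.0] 0 8.8
[0.0, 0.0, 6.2, 0.0, 0.0, 0.0] 0 6.2
[0.0, 0.0, 3.5, 0.0, 0.0, 0.0] 0 3.5

[-0.0, -2.6, 0.0, -4.7, 0.9, 2.4] 5 2.6
[-0.0, -6.5, 0.0, -11.5, 2.4, 6.4] 13 6.5
[-0.0, -6.5, 0.0, -10.7, 2.4, 7.7] 13 6.5
[-0.0, -6.5, 0.0, -9.8, 2.4, 8.8] 13 6.5
[-0.0, -6.5, 0.0, -8.7, 2.4, 9.9] 13 6.5
[-0.0, -6.5, 0.0, -7.5, 2.4, 10.8] 13 6.5
[-0.0, -6.5, 0.0, -6.3, 2.4, 11.6] 13 6.5
[-0.0, -6.5, 0.0, -4.9, 2.4, 12.2] 13 6.5
[-0.0, -4.5, 0.0, -2.5, 1.6, 8.9] 9 4.5
[-0.0, -2.6, 0.0, -1.0, 0.9, 5.2] 5 2.6
```

Emit:
send_rows(motion=[[0,0,0,9,0,-13,1],[0,0,0,23,0,-33,1],[0,0,0,16,0,-23,1],[0,0,0,9,0,-13,1],[0,-3.1,0,9,-1,-9,1],[0.1,-7.7,-0.1,20,-3,-24,1],[0.1,-7.7,-0.1,17,-3,-27,1],[0.1,-7.7,-0.1,13,-3,-29,1],[0,-5.4,-0.1,6,-2,-21,1],[0,-3.1,0,2.5,-1,-12,1]])

```text
time_s: 11.35
eef_pos: [0.5002, -0.2479, 0.2519]
eef_rot: [0.001, 0.868, 0.497, 0.0]
wrist_force: [0.4, 1.1, -0.7]
opening: 0.398
grasp_force: 59.9
```

Emit:
send_rows(motion=[[0,0,4,0,0,0,1],[0,0,8,0,0,0,1],[0,0,8,0,0,0,1],[0,0,8,0,0,0,1],[0,0,8,0,0,0,1],[0,0,8,0,0,0,1],[0,0,8,0,0,0,1],[0,0,8,0,0,0,1],[0,0,8,0,0,0,1],[0,0,8,0,0,0,1]])

```text
time_s: 12.35
eef_pos: [0.4986, -0.2484, 0.2482]
eef_rot: [-0.003, 0.989, -0.146, -0.001]
wrist_force: [-1.0, -0.6, -0.4]
opening: 0.399
grasp_force: 60.2
```

Emit:
send_rows(motion=[[0,0,8,0,0,0,1],[0,0,8,0,0,0,1],[0,0,8,0,0,0,1],[0,0,8,0,0,0,1],[0,0,8,0,0,0,1],[0,0,8,0,0,0,1],[0,0,8,0,0,0,1],[0,0,8,0,0,0,1],[0,0,5.5,0,0,0,1],[0,0,4,0,0,0,1]])

```text
time_s: 13.35
eef_pos: [0.4986, -0.2484, 0.2482]
eef_rot: [0.001, -0.706, 0.708, 0.003]
wrist_force: [0.1, 0.6, -1.5]
opening: 0.4
grasp_force: 60.1
```

```bash
python3 - <<'E'
from kin import *
plan(np.array([.48,-.15,.2]),upright(90,35),10)
E
```

```text
t 13.35 pos [ 0.4986 -0.2484  0.2482] q [-0.677   0.1296  1.6307  0.0032  1.3863  2.4677] F [ 0.0947  0.5953 -1.5154] open 0.39981154350464 g 60.14866590499878
[[-0.0038 -1.     -0.002 ]
 [-1.      0.0038  0.0055]
 [-0.0055  0.002  -1.    ]]
[0.0, -2.6, -0.0, -4.6, 0.9, 2.3] 5 2.6
[0.0, -6.4, -0.0, -11.3, 2.2, 6.2] 13 6.4
[0.0, -6.4, -0.0, -10.5, 2.2, 7.5] 13 6.4
[0.0, -6.4, -0.0, -9.6, 2.2, 8.6] 13 6.4
[0.0, -6.4, -0.0, -8.6, 2.2, 9.6] 13 6.4
[0.0, -6.4, -0.0, -7.4, 2.2, 10.5] 13 6.4
[0.0, -6.4, -0.0, -6.2, 2.2, 11.3] 13 6.4
[0.0, -6.4, -0.0, -4.9, 2.2, 11.9] 13 6.4
[0.0, -4.5, -0.0, -2.5, 1.5, 8.7] 9 4.5
[0.0, -2.6, -0.0, -1.0, 0.9, 5.1] 5 2.6
```

Emit:
send_rows(motion=[[0,-2.6,0,-4.6,1,2.3,1],[0,-6.4,0,-11.3,2.2,6.2,1],[0,-6.4,0,-10.5,2.2,7.5,1],[0,-6.4,0,-9.6,2.2,8.6,1],[0,-6.4,0,-8.6,2.2,9.6,1],[0,-6.4,0,-7.4,2.2,10.5,1],[0,-6.4,0,-6.2,2.2,11.3,1],[0,-6.4,0,-4.9,2.2,12,1],[0,-4.5,0,-2.5,1.5,8.7,1],[0,-2.6,0,-1,1,5,1]])

```text
time_s: 14.35
eef_pos: [0.4794, -0.1501, 0.1989]
eef_rot: [0.326, -0.626, 0.628, 0.328]
wrist_force: [-0.1, -0.4, -1.6]
opening: 0.398
grasp_force: 60.0
```

```bash
python3 - <<'E'
from kin import *
b=snap('side','side5')
im=b['color'][90:210,220:380,::-1]
cv2.imwrite('pics/c5.png',cv2.resize(im,(800,600),interpolation=cv2.INTER_CUBIC))
o,r=st([.48,-.15,.1]);print(np.degrees((r.inv()*upright(90,35)).as_rotvec()))
# lowest point / side of pusher: points near shaft
w=cloud(b);m=(np.abs(w[...,0]-.48)<.05)&(np.abs(w[...,1]+.15)<.06)&(w[...,2]>.1)&(w[...,2]<.19)
k=w[m]
for z in np.arange(.1,.19,.01):
    s=k[(k[:,2]>z)&(k[:,2]<z+.01)]
    if len(s):print(round(z,2),len(s),s[:,0].min(),s[:,0].max(),s[:,1].max(),s.mean(0))
E
```

```text
t 14.4 pos [ 0.4791 -0.1497  0.1982] q [-0.8964  0.4946  1.5689  0.5643  1.8708  2.1876] F [-1.2507  0.3301 -2.0295] open 0.3967013204769706 g 59.97791111469269
[[-0.0039 -1.     -0.002 ]
 [-0.5714  0.0006  0.8207]
 [-0.8207  0.0043 -0.5714]]
tool shift mm [80.761  -1.3576 55.812 ]
[ 0.1133  0.152  -0.2212]
0.14 14 0.46219354510561184 0.49030347002394337 -0.13919003701632138 [ 0.4729 -0.1463  0.1487]
0.15 34 0.46225359971104896 0.4942448660127243 -0.13814093554544826 [ 0.4781 -0.1449  0.1552]
0.16 38 0.4620839706213965 0.49674084506036387 -0.13999342441829543 [ 0.4759 -0.1469  0.1647]
0.17 34 0.4621690993489501 0.4928892149047126 -0.13908245087231152 [ 0.4759 -0.1463  0.1744]
0.18 38 0.4620878997616551 0.4933589560169066 -0.14024565238688025 [ 0.4754 -0.1456  0.1848]
```

View pics/c5.png

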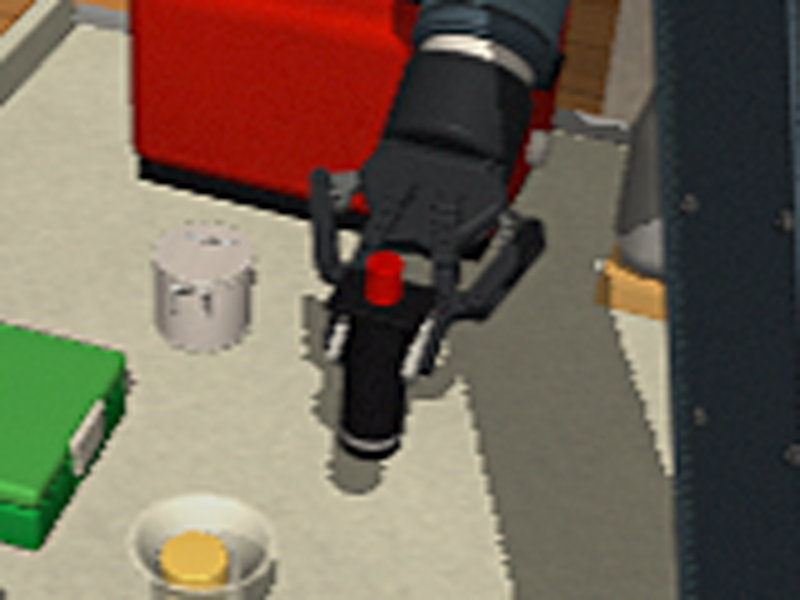

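```bash
python3 - <<'E'
from h import *
b=dict(np.load('pics/side5.npz'));w=cloud(b);c=b['color'].astype(int)
m=(c[...,0]>110)&(c[...,1]<50)&(np.abs(w[...,0]-.48)<.05)&(np.abs(w[...,1]+.15)<.06)
k=w[m];print(len(k),k.min(0),k.max(0),np.sort(k[:,2])[-12:])
t=k[k[:,2]>k[:,2].max()-.006];print(t.mean(0))
E
```

```text
66 [ 0.4703 -0.1665  0.2472] [ 0.488  -0.1479  0.2688] [0.2671 0.2672 0.2673 0.2673 0.2678 0.2679 0.2679 0.268  0.2683 0.2683
 0.2685 0.2688]
[ 0.4787 -0.1574  0.2665]
```

Emit:
send_rows(motion=[[0,0,0,12,0,8.5,1],[0,0,0,20,0,14,1],[0,0,0,20,0,14,1],[0,0,0,20,0,14,1],[0,0,0,20,0,14,1],[0,0,0,12,0,8.5,1],[0,0,0,6,0,4.2,1],[0,0,0,4,0,2.8,1],[0,0,0,1,0,0.7,1],[0,0,0,0,0,0,1]])

```text
time_s: 15.4
eef_pos: [0.4805, -0.1515, 0.0602]
eef_rot: [-0.325, 0.628, -0.628, -0.325]
wrist_force: [0.1, 0.2, -0.8]
opening: 0.397
grasp_force: 60.0
```

```bash
python3 - <<'E'
from kin import *
b=snap('side','side6');w=cloud(b);c=b['color'].astype(int)
m=(c[...,0]>110)&(c[...,1]<50)&(np.abs(w[...,0]-.48)<.05)&(np.abs(w[...,1]+.15)<.06)
k=w[m];print(len(k),k.max(0));t=k[k[:,2]>k[:,2].max()-.006];print(t.mean(0))
o,r=st()
print(np.degrees((r.inv()*upright(90,35)).as_rotvec()))
E
```

```text
54 [ 0.4881 -0.148   0.1309]
[ 0.4797 -0.1585  0.1284]
t 15.45 pos [ 0.4805 -0.1515  0.0603] q [-0.8957  0.7141  1.5658  0.5386  1.6782  2.0677] F [ 0.2029  0.1387 -1.5146] open 0.3992182673139657 g 59.97602462768555
[[ 0.0004 -1.     -0.0001]
 [-0.578  -0.0003  0.8161]
 [-0.8161 -0.0003 -0.578 ]]
[ 0.0045 -0.3071  0.0211]
```

Emit:
send_rows(motion=[[0,0,0,0.8,0,0.6,1],[0,0,0,0.8,0,0.6,1],[0,0,0,0.8,0,0.6,1],[0,0,0,0.8,0,0.6,1],[0,0,0,0.4,0,0.3,1],[0,0,0,0.4,0,0.3,1],[0,0,0,0.4,0,0.3,1],[0,0,0,0,0,0,1],[0,0,0,0,0,0,1],[0,0,0,0,0,0,1]])

```text
time_s: 16.45
eef_pos: [0.4802, -0.151, 0.0547]
eef_rot: [-0.325, 0.628, -0.628, -0.326]
wrist_force: [-2.5, -0.9, 4.9]
opening: 0.401
grasp_force: 60.4
```

Emit:
send_rows(motion=[[0,0,0,0,0,0,-0.3],[0,0,0,0,0,0,-0.3],[0,0,0,0,0,0,-0.3],[0,0,0,0,0,-5,-0.3],[0,0,0,0,0,-12,-0.3],[0,0,0,0,0,-20,-0.3],[0,0,0,0,0,-25,-0.3],[0,0,0,0,0,-20,-0.3],[0,0,0,0,0,-10,-0.3],[0,0,0,0,0,0,-0.3]])

```text
time_s: 17.45
eef_pos: [0.4806, -0.228, 0.1081]
eef_rot: [0.325, -0.628, 0.629, 0.324]
wrist_force: [-0.4, -0.2, 0.1]
opening: 0.651
grasp_force: 0.0
```

```bash
cat > knob.py <<'E'
from kin import *
def knob(b,x,y,z0,rad=.05):
    w=cloud(b);c=b['color'].astype(int)
    m=(c[...,0]>100)&(c[...,1]<50)&(np.hypot(w[...,0]-x,w[...,1]-y)<rad)&(w[...,2]>z0)
    k=w[m];print('knob',len(k),k.min(0),k.max(0));t=k[k[:,2]>np.percentile(k[:,2],97)-.005];print('top',len(t),t.mean(0));return t.mean(0)
E
python3 - <<'E'
from knob import *
b=snap('side','side7');t=knob(b,.48,-.155,.1)
a=snap('top','top7');knob(a,.48,-.155,.1)
im=b['color'][90:210,220:380,::-1]
cv2.imwrite('pics/c7.png',cv2.resize(im,(640,480),interpolation=cv2.INTER_CUBIC))
p=fit().x;o,r=st();q=o['q']
hov=np.array([.48,-.157,.22])
# candidates of vertical tool yaw: closing axis y at 180 (current) or other
for yaw in (180,150,210,120):
    print(yaw,ik(p,hov,toolrot(yaw,0,-D),q),ik(p,np.array([*MILL,.25]),toolrot(yaw,0,-D),q))
print('up');mid=np.array([.48,-.22,.24]);plan(mid,toolrot(180,0,-D),10)
print();plan(hov,toolrot(180,0,-D),4,(mid,toolrot(180,0,-D)))
E
```

```text
knob 50 [ 0.4709 -0.1674  0.1025] [ 0.4873 -0.1476  0.1255]
top 23 [ 0.4795 -0.1585  0.1224]
knob 33 [ 0.4734 -0.1679  0.1177] [ 0.4881 -0.1506  0.1281]
top 18 [ 0.4811 -0.1585  0.125 ]
t 17.55 pos [ 0.48   -0.2257  0.1069] q [-0.9649  0.719   1.4287  0.5004  1.8221  2.0868] F [ 0.2303 -0.4144  0.1526] open 0.6464732292794617 g 0.0
[[-0.0009 -1.     -0.0007]
 [-0.5766 -0.0001  0.817 ]
 [-0.817   0.0011 -0.5766]]
180 (array([-0.5515,  0.0337,  1.792 , -0.    ,  1.3159,  2.5901]), np.float64(5.607280321837304e-27)) (array([-0.2192,  0.0206,  1.7432,  0.    ,  1.3778,  2.9224]), np.float64(5.751647892042358e-29))
150 (array([-0.5515,  0.0337,  1.792 ,  0.    ,  1.3159,  3.1137]), np.float64(9.976127268835845e-22)) (array([-0.3302, -0.0233,  1.7967,  0.1634,  1.3553,  3.12  ]), np.float64(0.029919524349788618))
210 (array([-0.5515,  0.0337,  1.792 , -0.    ,  1.3159,  2.0665]), np.float64(8.776100043559337e-18)) (array([-0.2192,  0.0206,  1.7432, -0.    ,  1.3778,  2.3988]), np.float64(2.3549770037229915e-20))
120 (array([-0.7338, -0.0482,  1.8995,  0.2718,  1.2621,  3.12  ]), np.float64
[... 229 characters left out ...]
  0.1526] open 0.6464732292794617 g 0.0
[[-0.0009 -1.     -0.0007]
 [-0.5766 -0.0001  0.817 ]
 [-0.817   0.0011 -0.5766]]
[0.0, 2.6, -0.0, -5.3, 0.0, -3.4] 6 2.6
[0.0, 6.4, -0.0, -12.8, 0.0, -9.1] 16 6.4
[0.0, 6.4, -0.0, -11.7, 0.0, -10.4] 16 6.4
[0.0, 6.4, -0.0, -10.4, 0.0, -11.7] 16 6.4
[0.0, 6.4, -0.0, -9.1, 0.0, -12.8] 16 6.4
[0.0, 6.4, -0.0, -7.6, 0.0, -13.7] 16 6.4
[0.0, 6.4, -0.0, -6.0, 0.0, -14.5] 16 6.4
[0.0, 6.4, -0.0, -4.3, 0.0, -15.1] 16 6.4
[0.0, 4.5, -0.0, -1.8, 0.0, -10.8] 11 4.5
[0.0, 2.6, -0.0, -0.6, 0.0, -6.2] 6 2.6

[0.0, 0.0, 0.0, -10.1, 0.0, 3.2] 11 0.0
[0.0, 0.0, 0.0, -25.2, 0.0, 8.0] 26 0.0
[0.0, 0.0, 0.0, -17.6, 0.0, 5.6] 19 0.0
[0.0, 0.0, 0.0, -10.1, 0.0, 3.2] 11 0.0
```

View pics/c7.png

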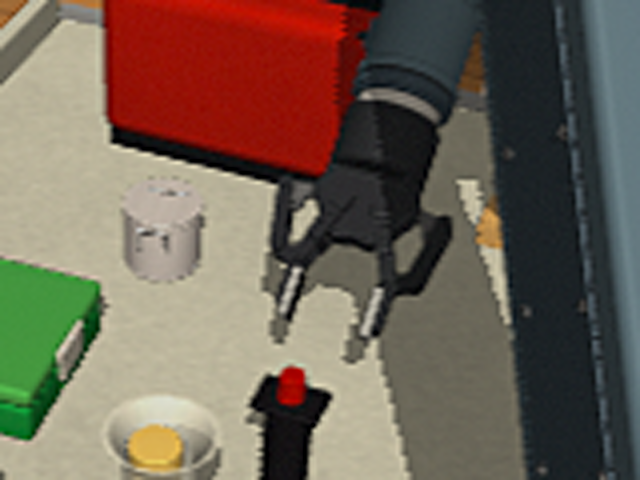

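Emit:
send_rows(motion=[[0,2.6,0,-5.3,0,-3.4,-0.3],[0,6.4,0,-12.8,0,-9.1,-0.3],[0,6.4,0,-11.7,0,-10.4,-0.3],[0,6.4,0,-10.4,0,-11.7,-0.3],[0,6.4,0,-9.1,0,-12.8,-0.3],[0,6.4,0,-7.6,0,-13.7,-0.3],[0,6.4,0,-6,0,-14.5,-0.3],[0,6.4,0,-4.3,0,-15,-0.3],[0,4.5,0,-1.8,0,-10.8,-0.3],[0,2.6,0,-0.6,0,-6.2,-0.3]])

```text
time_s: 18.55
eef_pos: [0.4804, -0.2187, 0.241]
eef_rot: [-0.001, 0.708, -0.706, -0.001]
wrist_force: [0.4, 0.6, -0.4]
opening: 0.651
grasp_force: 0.0
```

```bash
python3 - <<'E'
from kin import *
plan(np.array([.480,-.1585,.2]),toolrot(210,0,-D),8)
E
```

```text
t 18.55 pos [ 0.4804 -0.2187  0.241 ] q [-0.6531  0.0668  1.7137  0.0014  1.362   2.4853] F [ 0.3673  0.5514 -0.352 ] open 0.6506462856958634 g 0.0
[[ 0.0029 -1.      0.0001]
 [-1.     -0.0029  0.0017]
 [-0.0017 -0.0001 -1.    ]]
[-0.0, 0.0, -1.8, -3.7, 0.0, 2.5] 4 1.8
[-0.0, 0.0, -4.6, -9.2, -0.3, 6.3] 11 4.6
[-0.0, 0.0, -4.6, -9.2, -1.0, 6.3] 11 4.6
[-0.0, 0.0, -4.6, -9.1, -1.7, 6.3] 11 4.6
[-0.0, 0.0, -4.6, -8.9, -2.5, 6.3] 11 4.6
[-0.0, 0.0, -4.6, -8.7, -3.2, 6.3] 11 4.6
[-0.0, 0.0, -3.2, -5.9, -2.7, 4.4] 8 3.2
[-0.0, 0.0, -1.8, -3.3, -1.7, 2.5] 4 1.8
```

Emit:
send_rows(motion=[[0,0,-1.8,-3.7,0,2.5,-0.3],[0,0,-4.6,-9.2,-0.3,6.3,-0.3],[0,0,-4.6,-9.2,-1,6.3,-0.3],[0,0,-4.6,-9.1,-1.7,6.3,-0.3],[0,0,-4.6,-8.9,-2.5,6.3,-0.3],[0,0,-4.6,-8.7,-3.2,6.3,-0.3],[0,0,-3.2,-5.9,-2.7,4.4,-0.3],[0,0,-1.8,-3.3,-1.7,2.5,-0.3],[0,0,0,0,0,0,-0.3],[0,0,0,0,0,0,-0.3]])

```text
time_s: 19.55
eef_pos: [0.48, -0.1602, 0.1993]
eef_rot: [-0.002, 0.865, -0.502, -0.002]
wrist_force: [0.1, -0.4, -0.2]
opening: 0.65
grasp_force: 0.0
```

```bash
python3 - <<'E'
from kin import *
st([.480,-.1585,.105])
E
```

```text
t 19.55 pos [ 0.48   -0.1602  0.1993] q [-0.5595  0.06    1.8085  0.0038  1.277   2.0613] F [ 0.0971 -0.3783 -0.1723] open 0.6502211777988876 g 0.0
[[ 0.4966 -0.868  -0.0014]
 [-0.868  -0.4966  0.0052]
 [-0.0052 -0.0013 -1.    ]]
tool shift mm [-0.9648 -0.7591 94.2624]
```

Emit:
send_rows(motion=[[0,0,0,-1,-0.8,12,-0.3],[0,0,0,0,0,24,-0.3],[0,0,0,0,0,24,-0.3],[0,0,0,0,0,20,-0.3],[0,0,0,0,0,10,-0.3],[0,0,0,0,0,4,-0.3],[0,0,0,0,0,0,1],[0,0,0,0,0,0,1],[0,0,0,0,0,0,1],[0,0,0,0,0,0,1]])

```text
time_s: 20.55
eef_pos: [0.481, -0.1591, 0.1069]
eef_rot: [-0.002, 0.865, -0.501, -0.0]
wrist_force: [-1.2, -0.2, 4.7]
opening: 0.206
grasp_force: 58.6
```

```bash
python3 - <<'E'
from kin import *
st([.480,-.1585,.26])
E
```

```text
t 20.55 pos [ 0.481  -0.1591  0.1069] q [-0.5561  0.1829  1.8801  0.0037  1.0792  2.0634] F [-1.2456 -0.2214  4.6532] open 0.2058132994683242 g 58.5620641708374
[[ 0.4972 -0.8676  0.0012]
 [-0.8676 -0.4972  0.0031]
 [-0.0021 -0.0026 -1.    ]]
tool shift mm [  -1.3259    0.2339 -153.0848]
```

Emit:
send_rows(motion=[[0,0,0,0,0,-8,1],[0,0,0,0,0,-20,1],[0,0,0,0,0,-30,1],[0,0,0,0,0,-35,1],[0,0,0,0,0,-35,1],[0,0,0,0,0,-35,1],[0,0,0,0,0,-35,1],[0,0,0,0,0,-20,1],[0,0,0,0,0,-8,1],[0,0,0,0,0,0,1]])

```text
time_s: 21.55
eef_pos: [0.4807, -0.1596, 0.3326]
eef_rot: [-0.002, 0.865, -0.501, -0.0]
wrist_force: [0.1, -1.0, -1.7]
opening: 0.204
grasp_force: 58.7
```

```bash
python3 - <<'E'
from kin import *
plan(np.array([*MILL,.333]),toolrot(210,0,-D),8)
E
```

```text
t 21.55 pos [ 0.4807 -0.1596  0.3326] q [-0.5576 -0.0441  1.6424  0.0035  1.5443  2.0635] F [ 0.0649 -0.9696 -1.699 ] open 0.20404585770191888 g 58.677207827568054
[[ 0.4972 -0.8676  0.0009]
 [-0.8676 -0.4972  0.0035]
 [-0.0026 -0.0026 -1.    ]]
[-0.0, 0.0, -0.0, -7.9, -6.7, 0.0] 10 0.0
[-0.0, 0.0, -0.0, -19.9, -16.8, 0.0] 26 0.0
[-0.0, 0.0, -0.0, -19.9, -16.8, 0.0] 26 0.0
[-0.0, 0.0, -0.0, -19.8, -16.8, 0.0] 26 0.0
[-0.0, 0.0, -0.0, -19.8, -16.9, -0.0] 26 0.0
[-0.0, 0.0, -0.0, -19.8, -16.9, -0.0] 26 0.0
[-0.0, 0.0, -0.0, -13.9, -11.8, -0.0] 18 0.0
[-0.0, 0.0, -0.0, -7.9, -6.8, -0.0] 10 0.0
```

Emit:
send_rows(motion=[[0,0,0,-8,-6.7,0,1],[0,0,0,-20,-16.8,0,1],[0,0,0,-20,-16.8,0,1],[0,0,0,-20,-16.8,0,1],[0,0,0,-20,-16.8,0,1],[0,0,0,-20,-16.8,0,1],[0,0,0,-14,-12,0,1],[0,0,0,-7,-6.8,0,1],[0,0,0,0,0,0,1],[0,0,0,0,0,0,1]])

```text
time_s: 22.55
eef_pos: [0.511, 0.0067, 0.3316]
eef_rot: [-0.001, 0.865, -0.501, -0.002]
wrist_force: [-0.4, -0.9, -1.1]
opening: 0.204
grasp_force: 58.7
```

```bash
python3 - <<'E'
from knob import *
b=snap('side','side8')
im=b['color'][70:220,190:340,::-1]
cv2.imwrite('pics/c8.png',cv2.resize(im,(600,600),interpolation=cv2.INTER_CUBIC))
o,r=st([*MILL,.333])
w=cloud(b);p=o['eef_pos']
for z in np.arange(.20,.33,.015):
    m=(np.hypot(w[...,0]-p[0],w[...,1]-p[1])<.027)&(w[...,2]>z)&(w[...,2]<z+.015);s=w[m]
    if len(s):
        cf=least_squares(lambda c:np.hypot(s[:,0]-c[0],s[:,1]-c[1])-.018,p[:2],loss='soft_l1',f_scale=.002).x;print(round(z,3),len(s),cf)
s=w[(np.hypot(w[...,0]-MILL[0],w[...,1]-MILL[1])<.06)&(w[...,2]>.08)&(w[...,2]<.16)]
cf=least_squares(lambda c:np.hypot(s[:,0]-c[0],s[:,1]-c[1])-.0245,MILL,loss='soft_l1',f_scale=.002).x;print('tube',len(s),cf)
E
```

```text
t 22.6 pos [0.511  0.0063 0.3318] q [-0.2227 -0.0317  1.632   0.0038  1.5439  2.3989] F [-0.0936 -0.4363 -1.5982] open 0.2061911818086818 g 58.72209191322327
[[ 0.4968 -0.8679 -0.0018]
 [-0.8679 -0.4968  0.0043]
 [-0.0046 -0.0006 -1.    ]]
tool shift mm [-0.2862 -0.4787 -1.1898]
0.215 20 [0.5106 0.0044]
0.23 70 [0.5107 0.0046]
0.245 68 [0.511  0.0045]
0.26 74 [0.511  0.0047]
0.275 75 [0.5113 0.0049]
0.29 79 [0.5117 0.0048]
0.305 61 [0.5115 0.0049]
0.32 182 [0.5109 0.0041]
tube 403 [0.5117 0.006 ]
```

View pics/c8.png

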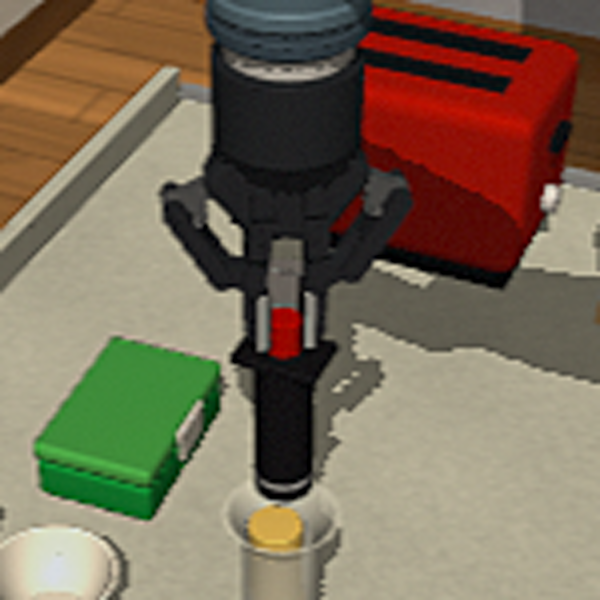

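The pusher hangs upright over the funnel, its foot at (283,490). The cloud shows it about 1.5 mm off the tube axis, so I'll correct that and lower.

Emit:
send_rows(motion=[[0,0,0,-0.9,-1.3,5,1],[0,0,0,0,0,6,1],[0,0,0,0,0,6,1],[0,0,0,0,0,6,1],[0,0,0,0,0,6,1],[0,0,0,0,0,4,1],[0,0,0,0,0,4,1],[0,0,0,0,0,4,1],[0,0,0,0,0,4,1],[0,0,0,0,0,0,1]])

```text
time_s: 23.6
eef_pos: [0.5118, 0.0085, 0.2869]
eef_rot: [-0.002, 0.865, -0.501, -0.002]
wrist_force: [0.8, -1.0, 0.8]
opening: 0.204
grasp_force: 58.9
```

Emit:
send_rows(motion=[[0,0,0,0,0,3,1],[0,0,0,0,0,3,1],[0,0,0,0,0,3,1],[0,0,0,0,0,3,1],[0,0,0,0,0,3,1],[0,0,0,0,0,2,1],[0,0,0,0,0,2,1],[0,0,0,0,0,2,1],[0,0,0,0,0,0,1],[0,0,0,0,0,0,1]])

```text
time_s: 24.6
eef_pos: [0.5116, 0.0087, 0.2658]
eef_rot: [-0.002, 0.865, -0.501, -0.002]
wrist_force: [0.6, -0.2, 0.6]
opening: 0.207
grasp_force: 58.9
```

```bash
python3 - <<'E'
from kin import *
st([*MILL,.25])
E
```

```text
t 24.6 pos [0.5116 0.0087 0.2658] q [-0.2181  0.0099  1.7219  0.0044  1.4124  2.4024] F [ 0.5831 -0.2093  0.615 ] open 0.20736123296376038 g 58.8914680480957
[[ 0.4972 -0.8677 -0.0017]
 [-0.8676 -0.4972  0.0049]
 [-0.0051 -0.001  -1.    ]]
tool shift mm [ 1.563   1.2495 15.7678]
```

Emit:
send_rows(motion=[[0,0,0,0.5,0.4,2,1],[0,0,0,0.5,0.4,2,1],[0,0,0,0,0,2,1],[0,0,0,0,0,2,1],[0,0,0,0,0,2,1],[0,0,0,0,0,2,1],[0,0,0,0,0,1,1],[0,0,0,0,0,1,1],[0,0,0,0,0,1,1],[0,0,0,0,0,0,1]])

```text
time_s: 25.6
eef_pos: [0.5116, 0.0074, 0.251]
eef_rot: [-0.002, 0.865, -0.501, -0.002]
wrist_force: [-0.1, -1.5, 1.4]
opening: 0.205
grasp_force: 59.1
```

```bash
cat > chk.py <<'E'
from knob import *
o,r=st([*MILL,.25])
b=snap('side','sideX'+str(round(o['time_s']*100)))
knob(b,*MILL,.2)
# flange top & yellow extents along tube axis in image
K=b['mtx'];E=np.linalg.inv(b['extrinsics']);c=b['color']
for z in np.arange(.06,.21,.006):
    q=E[:3,:3]@np.array([*MILL,z])+E[:3,3];u,v=K[0,0]*q[0]/q[2]+K[0,2],K[1,1]*q[1]/q[2]+K[1,2]
    print(round(z*1000),c[int(round(v)),int(round(u))].tolist(),end=' ')
E
python3 chk.py
```

```text
t 25.6 pos [0.5116 0.0074 0.251 ] q [-0.2205  0.0213  1.7404  0.0044  1.3821  2.3999] F [-0.1384 -1.4543  1.4295] open 0.20495042714481795 g 59.09828960895538
[[ 0.4972 -0.8677 -0.0012]
 [-0.8676 -0.4972  0.0047]
 [-0.0046 -0.0013 -1.    ]]
tool shift mm [0.43   0.5647 1.04  ]
knob 78 [ 0.5018 -0.0036  0.244 ] [0.519  0.0171 0.2688]
top 39 [0.5105 0.0075 0.2668]
60 [181, 166, 131] 66 [176, 163, 134] 72 [176, 163, 132] 78 [177, 166, 137] 84 [172, 160, 130] 90 [171, 159, 130] 96 [172, 161, 132] 102 [171, 159, 128] 108 [170, 158, 131] 114 [169, 157, 129] 120 [169, 156, 127] 126 [170, 156, 129] 132 [133, 128, 114] 138 [139, 134, 118] 144 [134, 130, 114] 150 [135, 131, 117] 156 [137, 130, 116] 162 [95, 90, 81] 168 [45, 43, 40] 174 [10, 6, 13] 180 [18, 19, 19] 186 [18, 15, 19] 192 [19, 15, 16] 198 [20, 20, 21] 204 [20, 18, 21]
```

```bash
python3 - <<'E'
from h import *
import glob
def prof(f,n=12):
    b=dict(np.load(f));K=b['mtx'];E=np.linalg.inv(b['extrinsics']);c=b['color'];L=[]
    for z in np.arange(.03,.25,.006):
        q=E[:3,:3]@np.array([*MILL,z])+E[:3,3];u,v=K[0,0]*q[0]/q[2]+K[0,2],K[1,1]*q[1]/q[2]+K[1,2]
        L.append(f"{round(z*1000)}:"+'/'.join(map(str,c[int(round(v)),int(round(u))])))
    print(f,*L)
for f in ['pics/side0.npz','pics/side8.npz']+glob.glob('pics/sideX*.npz'): prof(f)
E
```

```text
pics/side0.npz 30:166/160/141 36:170/158/132 42:30/77/139 48:4/61/143 54:150/147/136 60:140/135/126 66:168/156/127 72:167/154/126 78:169/159/131 84:165/153/125 90:165/154/126 96:164/155/126 102:164/153/124 108:163/151/124 114:162/150/124 120:163/150/123 126:160/148/122 132:158/147/120 138:158/148/120 144:156/144/117 150:153/141/116 156:160/150/125 162:163/158/138 168:173/166/147 174:169/164/143 180:172/165/145 186:173/167/146 192:174/165/145 198:174/169/147 204:174/168/149 210:195/191/171 216:198/195/177 222:198/200/182 228:199/202/186 234:182/175/150 240:175/169/145 246:175/169/146
pics/side8.npz 30:173/167/147 36:175/162/136 42:36/83/145 48:0/61/146 54:157/153/141 60:179/164/129 66:172/161/131 72:171/158/129 78:175/164/136 84:170/159/129 90:169/158/129 96:170/159/129 102:168/157/128 108:167/155/128 114:169/154/126 120:164/153/124 126:163/152/124 132:163/152/123 138:163/153/124 144:163/151/123 150:160/150/123 156:161/149/123 162:114/108/86 168:201/165/87 174:181/144/61 180:212/169/79 186:210/168/76 192:207/165/75 198:207/165/77 204:211/167/69 210:147/148/139 216:14/10/12 222:102/101/96 228:0/0/1 234:18/16/17 240:17/19/18 246:17/15/18
pics/sideX2560.npz 30:187/173/141 36:191/173/132 42:38/84/148 48:0/60/148 54:162/156/142 60:181/166/131 66:176/163/134 72:176/163/132 78:177/166/137 84:172/160/130 90:171/159/130 96:172/161/132 102:171/159/128 108:170/158/131 114:169/157/129 120:169/156/127 126:170/156/129 132:133/128/114 138:139/134/118 144:134/130/114 150:135/131/117 156:137/130/116 162:95/90/81 168:45/43/40 174:10/6/13 180:18/19/19 186:18/15/19 192:19/15/16 198:20/20/21 204:20/18/21 210:21/21/20 216:19/17/17 222:19/16/17 228:17/16/17 234:14/17/15 240:137/13/7 246:154/9/0
```

Emit:
send_rows(motion=[[0,0,0,0,0,1,1],[0,0,0,0,0,1,1],[0,0,0,0,0,1,1],[0,0,0,0,0,1,1],[0,0,0,0,0,0,1],[0,0,0,0,0,0,1],[0,0,0,0,0,0,1],[0,0,0,0,0,0,1],[0,0,0,0,0,0,1],[0,0,0,0,0,0,1]])

```text
time_s: 26.65
eef_pos: [0.5132, 0.0068, 0.2509]
eef_rot: [-0.002, 0.865, -0.501, 0.001]
wrist_force: [-3.0, -1.8, 18.1]
opening: 0.21
grasp_force: 61.0
```

```bash
python3 chk.py | head -9
```

```text
t 26.65 pos [0.5132 0.0068 0.2509] q [-0.2206  0.0213  1.7408  0.0036  1.3762  2.3999] F [-2.9722 -1.7552 18.1231] open 0.20973779539846127 g 61.027262806892395
[[ 0.4972 -0.8676  0.0041]
 [-0.8676 -0.4972  0.0027]
 [-0.0003 -0.0049 -1.    ]]
tool shift mm [-0.9447  1.6249  0.8502]
knob 69 [ 0.5032 -0.0039  0.2454] [0.5202 0.0169 0.2729]
top 36 [0.5109 0.0068 0.2671]
60 [182, 166, 130] 66 [175, 163, 132] 72 [177, 163, 133] 78 [179, 168, 138] 84 [174, 162, 133] 90 [173, 161, 132] 96 [172, 161, 131] 102 [171, 160, 130] 108 [171, 159, 131] 114 [170, 157, 129] 120 [168, 156, 127] 126 [169, 156, 127] 132 [134, 129, 115] 138 [139, 134, 118] 144 [138, 135, 117] 150 [134, 128, 114] 156 [138, 131, 117] 162 [93, 90, 80] 168 [44, 41, 39] 174 [9, 8, 9] 180 [20, 17, 21] 186 [19, 17, 19] 192 [18, 16, 17] 198 [19, 17, 20] 204 [20, 19, 18]
```

Emit:
send_rows(motion=[[0,0,0,0,0,1,1],[0,0,0,0,0,1,1],[0,0,0,0,0,0,1],[0,0,0,0,0,0,1],[0,0,0,0,0,0,1],[0,0,0,0,0,0,1],[0,0,0,0,0,0,1],[0,0,0,0,0,0,1],[0,0,0,0,0,0,1],[0,0,0,0,0,0,1]])

```text
time_s: 27.7
eef_pos: [0.5139, 0.0065, 0.2508]
eef_rot: [-0.002, 0.865, -0.501, 0.002]
wrist_force: [-6.4, -1.9, 28.1]
opening: 0.207
grasp_force: 62.1
```

Emit:
send_rows(motion=[[0,0,0,0,0,-2,1],[0,0,0,0,0,-2,1],[0,0,0,0,0,-1.3,1],[0,0,0,0,0,0,1],[0,0,0,0,0,0,-0.2],[0,0,0,0,0,0,-0.2],[0,0,0,0,0,0,-0.2],[0,0,0,0,0,-5,-0.2],[0,0,0,0,0,-15,-0.2],[0,0,0,0,0,-20,-0.2]])

```text
time_s: 28.7
eef_pos: [0.5111, 0.0074, 0.2903]
eef_rot: [-0.001, 0.865, -0.501, -0.003]
wrist_force: [0.5, 0.4, -0.3]
opening: 0.599
grasp_force: 0.0
```

Emit:
send_rows(motion=[[0,0,0,0,0,-25,-0.2],[0,0,0,0,0,-25,-0.2],[0,0,0,0,0,-20,-0.2],[0,0,0,0,0,-10,-0.2],[0,0,0,0,0,0,-0.2],[0,0,0,0,0,0,-0.2],[0,0,0,0,0,0,-0.2],[0,0,0,0,0,0,-0.2],[0,0,0,0,0,0,-0.2],[0,0,0,0,0,0,-0.2]])

```text
time_s: 29.7
eef_pos: [0.5117, 0.0068, 0.3703]
eef_rot: [-0.002, 0.865, -0.501, -0.002]
wrist_force: [0.2, -0.2, 0.6]
opening: 0.6
grasp_force: 0.0
```

```bash
python3 chk.py
```

```text
t 29.7 pos [0.5117 0.0068 0.3703] q [-0.2216 -0.0443  1.5696  0.0042  1.6187  2.3999] F [ 0.1563 -0.2466  0.6494] open 0.6002891053454675 g 0.0
[[ 0.4971 -0.8677 -0.0014]
 [-0.8677 -0.4971  0.0046]
 [-0.0047 -0.0011 -1.    ]]
tool shift mm [  0.4177   0.4902 120.271 ]
knob 80 [ 0.5025 -0.0015  0.2448] [0.5189 0.0172 0.2704]
top 37 [0.511  0.008  0.2669]
60 [180, 164, 130] 66 [175, 162, 131] 72 [172, 160, 130] 78 [176, 165, 136] 84 [171, 158, 129] 90 [171, 158, 129] 96 [170, 158, 130] 102 [169, 157, 129] 108 [169, 157, 128] 114 [168, 154, 127] 120 [165, 154, 125] 126 [168, 155, 126] 132 [132, 127, 114] 138 [139, 135, 120] 144 [130, 126, 110] 150 [135, 130, 116] 156 [136, 129, 115] 162 [92, 88, 79] 168 [45, 41, 39] 174 [11, 10, 12] 180 [17, 14, 15] 186 [14, 16, 16] 192 [19, 15, 17] 198 [16, 15, 17] 204 [19, 20, 18]
```

The pusher is standing free. Its knob top reads 0.267 m, which is the packed height, and it sits on the tube axis. Handing in.

```bash
python3 -c "
from bench import ctrl
print(ctrl.hand_in())"
```

```text
the job is handed in; nothing more can be done
None
```

The job is handed in: both plugs were packed down and pressed home with about 28 N, and the pusher stands free in the tube on top of them. Nothing else on the shelf was touched as far as I could tell, and no verdict came back.

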